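# Tip the chuck key out from under the tray hood and show it to the inspection camera

### The arm

A 6-joint arm with a two-finger parallel gripper is mounted at the origin on the work surface. World frame = base frame: x ahead of the robot, y to its left, z up, the work surface at z = 0. Lengths are in m, angles in rad, forces in N, time in s.
With the tool pointing down it reaches from about 0.425 to 0.95 m from the base axis. Payload 3.5 kg.
Tool frame: the origin (TCP) lies at the very end of the fingers, on their centre line; the grasp point (between the pads) lies 19 mm behind it (tcp_to_grasp is the distance from the TCP to the grasp point, in m); z points along the fingers, y is the direction in which the jaws open and shut (so a half turn about z gives the same grasp; the last joint's range is limited). The gripper opens to 85 mm and grips with 20 to 120 N. Pads are 22 mm wide; open, the fingers measure 114 mm over their backs; the gripper's body (76 mm by 85 mm) begins 54 mm behind the grasp point. The pads swing forward as they close: fully open they stand 13 mm farther back than shut.
Start: joints at [-1.499, 0.286, 1.577, -0, 1.279, -0.15], TCP at [0.149, -0.658, 0.231] pointing down, gripper open.
Joint ranges: [-2.77, 2.77], [-0.9, 2.22], [0.21, 2.48], [-1.53, 4.67], [0.24, 2.81], [-2.84, 2.84]. Speed limits (rad/s): [2.79, 2.79, 3.14, 3.14, 3.14, 3.14].

### API

Orientations are given as a unit quaternion [x, y, z, w].
In Python, from plant import * gives the robot as it stands. The module is installed in compiled form; this text tells all that it offers.
- The arm moves only by the tool arm_command, never from a script. Its argument "steps" is a list of rows, each a list of 3 entries, a list of its own where there are three numbers: the turn, a rotation vector about the tool's x, y, z in rad, then the shift along the tool's x, y, z in m, then the gripper command: -1 is shut, 1 is fully open, values between are in proportion. A call has 1 to 12 rows; each row is the pose to reach, as a shift and turn from the pose measured when the call began, along the tool's axes at that moment; what a row does not reach only later rows make up. A row lasts 1/8 s, in which the tool goes at most 62.5 mm and 10.7 degrees, less where a joint would pass 70% of its speed; a pose out of reach is approached as far as the arm can. A call with a gripper value outside its range is refused whole. The fingers move at their own pace and stop on an object; "force" is the grip in N (left out, the last holds). Time passes only in rows, so rows that repeat a pose let the fingers close. It gives the time, the measured TCP pose, the force and the opening at its end, in the units of the state.
- get_state(): the state, without advancing time (a new reading comes with each control period).
- read_camera(name): name is "scene" or "top" or "wrist"; returns a dict with "frame" (400x640x3 uint8, red, green, blue), "vfov" (degrees; the focal length in pixels is half the picture's height over the tangent of half this angle, whatever the lens; pixels are square), "cx", "cy" (the principal point, pixels), "position" and "rotation" of the camera in the world; the wrist camera has in their place "mount" (4x4, takes a point from camera to tool coordinates, whose origin is the TCP and whose axes are the flange's). Camera axes: x right, y up, looking along -z (the intrinsics and any distortion apply to the point x, -y, -z); pixel columns grow to the right and rows downward; lengths in m; the calibration is good to about 2 mm. The wrist camera is an equidistant fisheye: a pixel r from the principal point sees the ray r / f radians off the axis. A picture is of the moment at which its call begins: read the wrist's pose just before it. There is no depth.
- sign_off(): hands the job in, once; it reports no verdict.
The state is a dict: "time": time; "qpos": joint angles; "dq": joint speeds; "joint_efforts": joint torques, N m; "eef_pos": TCP position; "tcp_rot": TCP orientation; "contact_force": force on the tool from outside, world axes, zero at the start; "wrist_torque": the same for the moment, N m; "opening": opening from 0.0 (shut) to 1.0 (fully open).
Only numpy, scipy, OpenCV 4.12 (cv2) and the standard library are available. Lean on these libraries where they do the work, as an engineer would, in place of code of your own. Each camera call takes 0.05 s, during which the arm holds its last target.

### The job

Lift the hooded tray by its bar handle to about 35 degrees and hold it there a moment until the chuck key has slid out from under the clear hood to the open end, then lower the tray gently back to level. Take the key out and hold it up to the inspection camera: the tip of its toothed end at the camera's focus point 110 mm in front of the lens, the shank in line with the lens axis and pointing into the lens, the crossbar level. Finish while still holding the key there, in the air, and leave the camera and the other things on the counter alone.

Things in the scene. Friction and masses are not known exactly. Their poses are not given: they have to be found in the camera images.
- stand: Fixed grey plastic base plate of the tipping tray, 120 x 300 x 12 mm. Origin: centre of its underside, on the counter. Its x is across the tray, its y along the tray from the hinge end towards the handle end, z up. Bearing cheeks at the hinge end reach 40 mm above the counter and 66 mm either side of the centre line.
- tray_hinge (a point): Point on the hinge line of the tray, at stand (0, -150, 34) mm, axes as the stand. The hinge line runs along the stand's x. It does not move when the tray tips.
- tray (a joint): Angle of the tray in rad: 0 level (resting on the stand), grows as the handle end is lifted (turning about the stand's +x), limit 1.0. The hinge is free: lifting at the handle takes about 3 N, and the tray falls back to level if let go.
- tray_handle (a point): Middle of the tray's straight round steel bar handle (10 mm thick, 90 mm long, parallel to the hinge line). Axes as the tray. Level: at stand (0, 185, 64) mm, i.e. 335 mm from the hinge line along the tray and 30 mm above the hinge. 60 mm from the bar's centre to the tray's end wall; the bar may turn between the fingers.
- tray_floor (a point): Centre of the open half of the tray, on its polished floor; moves with the tray. Level: 67 mm from the hinge line, floor 38 mm above the counter. Steel tray 104 mm wide, 275 mm long from the hinge line, walls 4 mm thick and 20 mm high here (96 mm clear between them). Things slide on the floor once it is tipped about 20 degrees.
- tray_hood (a point): Centre of the top of the clear hood that covers the handle half of the tray, from 135 to 275 mm from the hinge line; moves with the tray. 87 mm above the counter when level, open towards the hinge.
- key: Matt titanium T-shaped chuck key, 90 g, alone in the tray, under the hood at first, teeth to the handle. Origin on the shank axis (12 mm thick), +x to the toothed end, y along the crossbar (x = -40 mm, 16 mm balls at y = +-26). Toothed head 20 mm thick at x = 35 to 45, then a 6 mm pin. Bare shank: x = -30 to 32. Lies level, axis 8 mm above the tray floor; tipped out it rests against the low end wall, shank roughly along the tray.
- key_tip (a point): End of the pilot pin of the chuck key, 56 mm from its origin along the key's +x. Axes as the key.
- scope: Inspection camera clamped to a post (376 mm high, round foot 110 mm across): black lens barrel 42 mm thick, 30 mm long, white 50 x 44 x 44 mm housing behind. Origin: centre of the lens front. +x runs along the lens axis out of the BACK of the camera, 20 degrees upwards; y level. The camera looks along -x, so 20 degrees downwards.
- focus (a point): The focus point: in the air on the lens axis, 110 mm in front of the lens (scope x = -110 mm). Axes as the scope. The key must end with its tip here and its +x along this +x.
- case: Violet polycarbonate instrument case, 102 x 202 x 49 mm with a small handle, beyond the tray. Leave alone. Origin: middle of its underside.
- speculum: Polished steel nasal speculum, about 150 x 70 x 12 mm, lying flat at the back. Leave alone. Origin: middle of its underside.
- hemostat: Curved mosquito hemostat, 125 mm long, lying flat at the left. Leave alone. Origin: middle of its underside.
- gallipot: Small round steel bowl, 68 mm across and 40 mm high, left of the tray, roughly below the inspection place. Leave alone. Origin: middle of its underside.
- driver: Instrument screwdriver with black handle, 155 mm long and 22 mm thick, lying to the right of the tray. Leave alone. Origin: middle of its underside.
- jar: Closed jar, 56 mm across and 85 mm high, at the back right. Leave alone. Origin: middle of its underside.

How it is judged:
By the outcome, as a careful person would: the job done as asked, in the order asked, and still so for the second after the job is handed in, while the arm keeps its last pose, push and grip.
It also fails if it takes over 59 s, if anything falls off the work surface, if the arm or the gripper's body presses on something with over 40 N, if the wrist force passes 120 N, or if a joint passes its speed limit or range.

## Working session

There is one attempt and no reset: what is moved stays moved. The work goes in short steps, Python scripts to look and compute and a tool call to move; the robot and the scene stay as the last step left them, time stands still between calls to the robot, and variables do not carry over. Pictures are saved under pics/ and viewed, and the job is handed in when it is done.

Besides the shell and the picture viewer there is one more tool, called after "Request:" in YAML: its name, and indented under it one key for each argument. arm_command: Moves the arm, as the interface text tells. Its arguments: {"type":"object","properties":{"steps":{"type":"array"},"force":{"type":"number"}},"required":["steps"]}

```bash
mkdir -p pics
python3 - <<'E'
from plant import *
import cv2,json,numpy as np
s=get_state();print({k:np.round(v,4).tolist() for k,v in s.items()})
for n in ("scene","top","wrist"):
    c=read_camera(n);cv2.imwrite(f"pics/{n}0.png",c["frame"][:,:,::-1])
    print(n,{k:np.round(v,5).tolist() for k,v in c.items() if k!="frame"})
E
```

```text
{'time': 0.0, 'qpos': [-1.499, 0.2872, 1.5782, 0.0, 1.2786, -0.15], 'dq': [0.0015, 0.0008, -0.0029, -0.001, -0.0022, 0.0006], 'joint_efforts': [-0.0018, -40.5985, -29.263, -0.0002, 0.0058, 0.0], 'eef_pos': [0.1485, -0.6578, 0.2299], 'tcp_rot': [0.9939, 0.1107, 0.0001, -0.0012], 'contact_force': [0.5158, -0.3245, -0.3773], 'wrist_torque': [0.0433, 0.0013, -0.0286], 'opening': 1.0006}
scene {'vfov': 51.49375, 'cx': 315.91394, 'cy': 200.09047, 'position': [1.25746, 0.81124, 0.95267], 'rotation': [0.14653, 0.41525, 0.84213, 0.3113]}
top {'vfov': 43.41799, 'cx': 310.8376, 'cy': 201.14522, 'position': [0.40817, 0.00066, 1.62735], 'rotation': [-0.04218, 0.04533, 0.71148, -0.69997]}
wrist {'vfov': 65.70647, 'cx': 315.96372, 'cy': 202.90706, 'mount': [[-0.00075, 0.94524, 0.32637, 0.08394], [1.0, 0.00087, -0.00021, -0.00034], [-0.00049, 0.32637, -0.94524, -0.14244], [0.0, 0.0, 0.0, 1.0]]}
```

View pics/scene0.png

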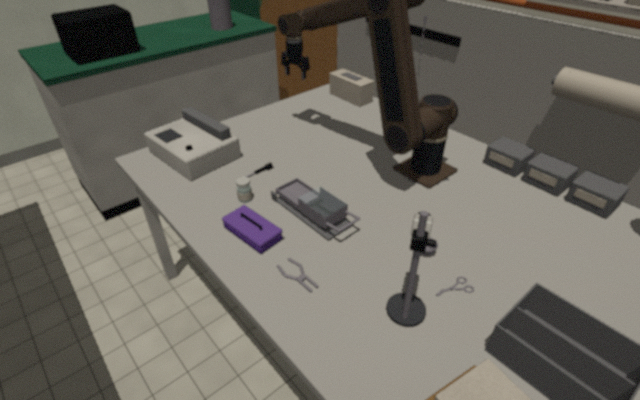

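View pics/top0.png

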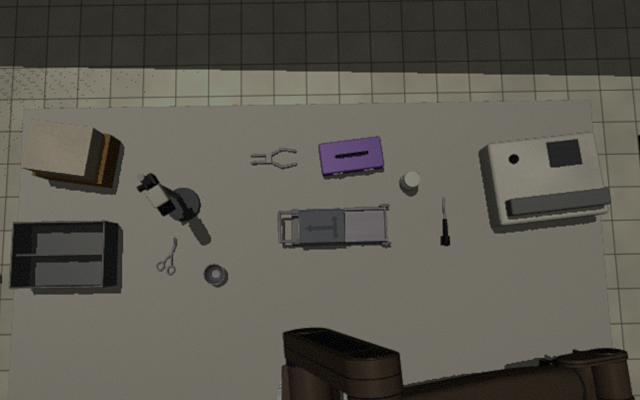

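View pics/wrist0.png

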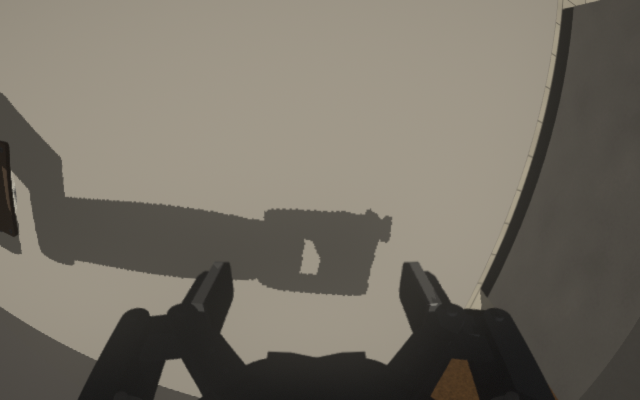

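```bash
cat > h.py <<'E'
from plant import *
import cv2,numpy as np
from scipy.spatial.transform import Rotation as R
def cam(n):
    s=get_state(); c=read_camera(n)
    c['f']=200/np.tan(np.radians(c['vfov'])/2)
    if n=='wrist':
        T=np.eye(4);T[:3,:3]=R.from_quat(s['tcp_rot']).as_matrix();T[:3,3]=s['eef_pos']
        c['T']=T@np.array(c['mount'])
    else:
        T=np.eye(4);q=np.array(c['rotation']);
        T[:3,:3]=R.from_quat(q).as_matrix() if q.size==4 else q
        T[:3,3]=c['position'];c['T']=T
    c['fish']=n=='wrist'
    return c
def proj(c,P):
    P=np.atleast_2d(P);p=(P-c['T'][:3,3])@c['T'][:3,:3]
    x,y,z=p[:,0],-p[:,1],-p[:,2]
    if c['fish']:
        r=np.hypot(x,y)+1e-12;th=np.arctan2(r,z);return np.c_[c['cx']+c['f']*th*x/r,c['cy']+c['f']*th*y/r]
    return np.c_[c['cx']+c['f']*x/z,c['cy']+c['f']*y/z]
def ray(c,uv):
    u=(uv[0]-c['cx'])/c['f'];v=(uv[1]-c['cy'])/c['f']
    if c['fish']:
        r=np.hypot(u,v)+1e-12;d=np.array([np.sin(r)*u/r,-np.sin(r)*v/r,-np.cos(r)])
    else: d=np.array([u,-v,-1.])
    d=c['T'][:3,:3]@d;return c['T'][:3,3],d/np.linalg.norm(d)
def onz(c,uv,z):
    o,d=ray(c,uv);return o+d*(z-o[2])/d[2]
def crop(c,name,x0,y0,x1,y1,k,b=1.0,pts=None):
    im=cv2.resize(c['frame'][y0:y1,x0:x1,::-1],None,fx=k,fy=k,interpolation=cv2.INTER_CUBIC)
    im=np.clip(im*b,0,255).astype(np.uint8).copy()
    if pts is not None:
        for p in pts: cv2.circle(im,(int((p[0]-x0+.5)*k),int((p[1]-y0+.5)*k)),3,(0,0,255),1)
    cv2.imwrite('pics/'+name+'.png',im)
E
python3 - <<'E'
from h import *
c=cam('top');crop(c,'t1',265,190,405,265,5.5,1.8);crop(c,'t2',120,160,240,290,4.5,1.8)
s=cam('scene');crop(s,'s1',260,170,460,330,4,1.6)
print(onz(c,(281,227),.064),onz(c,(388,225),.034),onz(c,(185,203),0),onz(c,(215,274),0))
E
```

```text
[0.5230283  0.08634466 0.064     ] [ 0.52606336 -0.25213178  0.034     ] [0.61116854 0.40200512 0.        ] [0.38036587 0.3026667  0.        ]
```

View pics/t1.png

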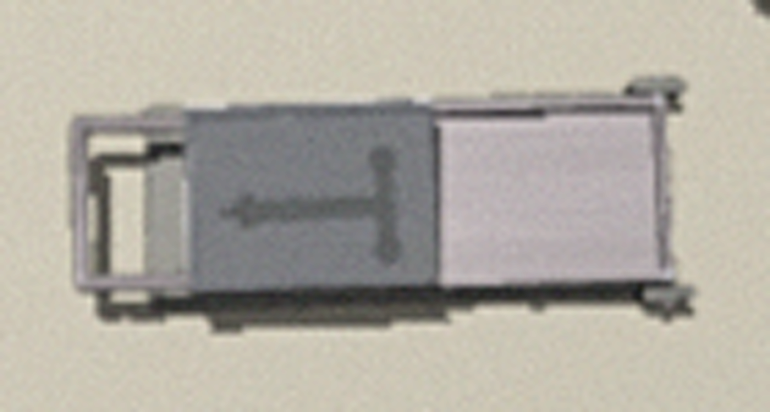

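View pics/t2.png

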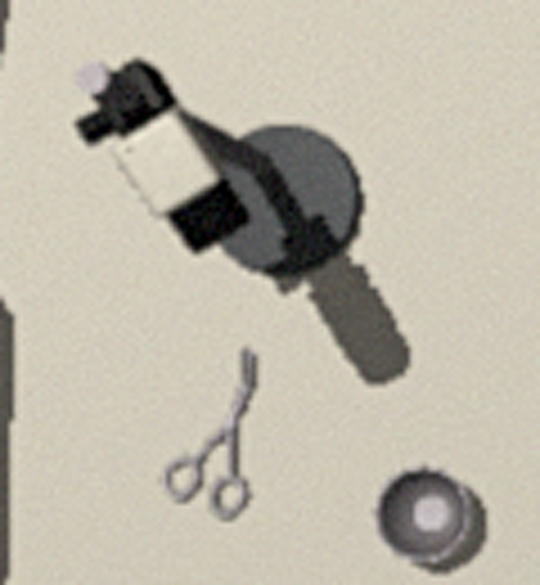

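View pics/s1.png

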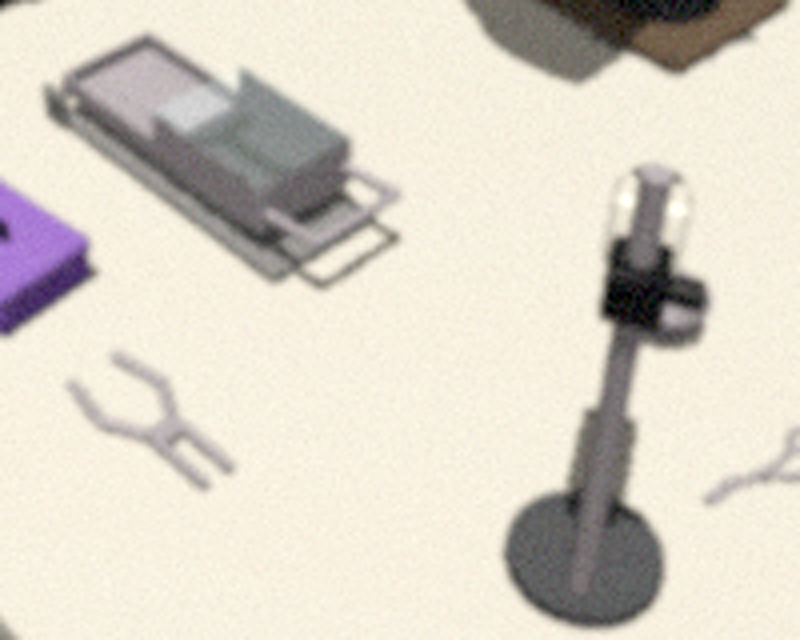

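```bash
cat >> h.py <<'E'
def Rt(heading,tilt):
    "tool x horizontally at heading (deg); z down, leaning toward heading by tilt deg"
    a,t=np.radians([heading,tilt]);h=np.array([np.cos(a),np.sin(a),0]);u=np.array([0,0,1.])
    x=np.cos(t)*h+np.sin(t)*u;z=np.sin(t)*h-np.cos(t)*u
    return np.c_[x,np.cross(z,x),z]
def rel(p,Rm,s=None):
    s=s or get_state();R0=R.from_quat(s['tcp_rot']).as_matrix()
    rv=R.from_matrix(R0.T@Rm).as_rotvec();d=R0.T@(np.array(p)-s['eef_pos'])
    return rv.round(4).tolist(),d.round(4).tolist()
E
python3 - <<'E'
from h import *
for p,h,t in [((.3,-.53,.36),20,10),((.45,-.33,.36),35,20),((.46,-.1,.36),50,35),((.44,.16,.36),62,50)]: print(rel(p,Rt(h,t)))
# tray fit top+scene
from scipy.optimize import least_squares
c=cam('top');s=cam('scene')
M=np.array([[-45,185,64],[45,185,64],[-52,125,87],[52,125,87],[-52,-15,87],[52,-15,87],[66,-150,40],[-66,-150,40]])/1e3
px=np.array([[80,285],[80,122],[190,290],[187,110],[440,287],[436,102],[662,82],[672,308]])/5.5+[265,190]-.5
# stand y ->+world y => stand x-> world +x ; 
def f(q,full=False):
    Rz=R.from_euler('z',q[2]).as_matrix();P=M@Rz.T+[q[0],q[1],0];return (proj(c,P)-px).ravel()
r=least_squares(f,[.52,-.1,0]);print(r.x,r.fun.reshape(-1,2).round(1))
E
```

```text
([0.01, 0.1741, -0.127], [0.176, -0.0918, -0.1292])
([0.0668, 0.3443, -0.3852], [0.3663, -0.2539, -0.129])
([0.1977, 0.5884, -0.6305], [0.4267, -0.4761, -0.1288])
([0.3738, 0.8162, -0.804], [0.4644, -0.7341, -0.1285])
[ 0.52519641 -0.09378179  0.00430742] [[ 0.6 -0.3]
 [ 0.2  0.5]
 [-0.2  0.4]
 [-0.3 -0.7]
 [ 0.1 -0. ]
 [-0.2 -0.2]
 [-0.  -0.1]
 [-0.2  0.4]]
```

Request:
arm_command:
  steps:
    - [[0.01,0.174,-0.127],[0.176,-0.092,-0.129],1]
    - [[0.01,0.174,-0.127],[0.176,-0.092,-0.129],1]
    - [[0.01,0.174,-0.127],[0.176,-0.092,-0.129],1]
    - [[0.01,0.174,-0.127],[0.176,-0.092,-0.129],1]
    - [[0.067,0.344,-0.385],[0.366,-0.254,-0.129],1]
    - [[0.067,0.344,-0.385],[0.366,-0.254,-0.129],1]
    - [[0.067,0.344,-0.385],[0.366,-0.254,-0.129],1]
    - [[0.067,0.344,-0.385],[0.366,-0.254,-0.129],1]
    - [[0.198,0.588,-0.63],[0.427,-0.476,-0.129],1]
    - [[0.198,0.588,-0.63],[0.427,-0.476,-0.129],1]
    - [[0.198,0.588,-0.63],[0.427,-0.476,-0.129],1]
    - [[0.198,0.588,-0.63],[0.427,-0.476,-0.129],1]

```text
time: 1.85
eef_pos: [0.4599, -0.098, 0.3602]
tcp_rot: [0.864, 0.403, 0.272, -0.127]
contact_force: [0.6, 0.7, -0.6]
opening: 1.0
```

Run:
```python
from h import *
s=get_state();print(s['time'],s['eef_pos'],s['qpos'])
print(rel((.44,.16,.36),Rt(62,50)))
```

```text
1.85 [ 0.45993736 -0.09803808  0.36016675] [-0.75445821 -0.35820894  2.05209517  0.61095118  1.50217736 -0.11672585]
([0.1418, 0.2613, -0.1549], [0.1514, -0.1811, 0.1061])
```

Request:
arm_command:
  steps:
    - [[0.142,0.261,-0.155],[0.151,-0.181,0.106],1]
    - [[0.142,0.261,-0.155],[0.151,-0.181,0.106],1]
    - [[0.142,0.261,-0.155],[0.151,-0.181,0.106],1]
    - [[0.142,0.261,-0.155],[0.151,-0.181,0.106],1]
    - [[0.142,0.261,-0.155],[0.151,-0.181,0.106],1]
    - [[0.142,0.261,-0.155],[0.151,-0.181,0.106],1]

```text
time: 2.6
eef_pos: [0.4396, 0.1601, 0.36]
tcp_rot: [0.776, 0.468, 0.362, -0.217]
contact_force: [0.2, -0.2, 0.7]
opening: 1.002
```

Run:
```python
from h import *
import pickle
c=cam('wrist');crop(c,'w1',0,0,640,400,1.25,1.3)
pickle.dump(c,open('w1.pkl','wb'));t=cam('top');pickle.dump(t,open('top0.pkl','wb'))
s=get_state();print(s['time'],s['eef_pos'],s['qpos'],s['dq'])
```

```text
2.7 [0.44034819 0.15857219 0.35987211] [-3.19876439e-01 -5.41532318e-01  2.25121338e+00  8.83586690e-01
  1.35143624e+00  1.78709742e-03] [-0.01955355  0.00914153 -0.00106209  0.00154798  0.00044773  0.0014585 ]
```

View pics/w1.png

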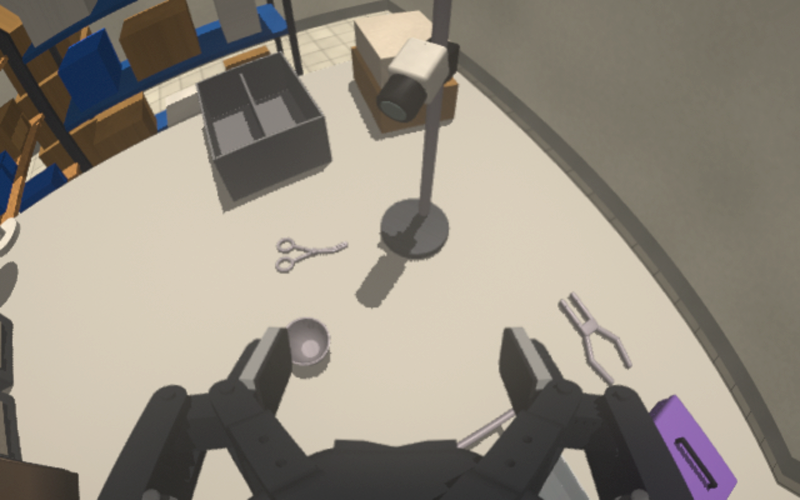

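Run:
```python
from h import *
import pickle
c=pickle.load(open('w1.pkl','rb'));t=pickle.load(open('top0.pkl','rb'))
crop(c,'w1z',290,20,380,110,6.5,1.5);crop(t,'t1z',125,160,215,230,8.5,1.8)
```

```text
(no output)
```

View pics/w1z.png

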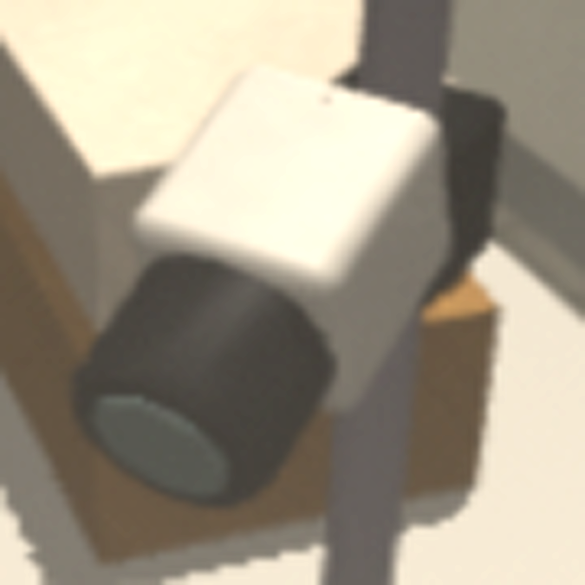

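View pics/t1z.png

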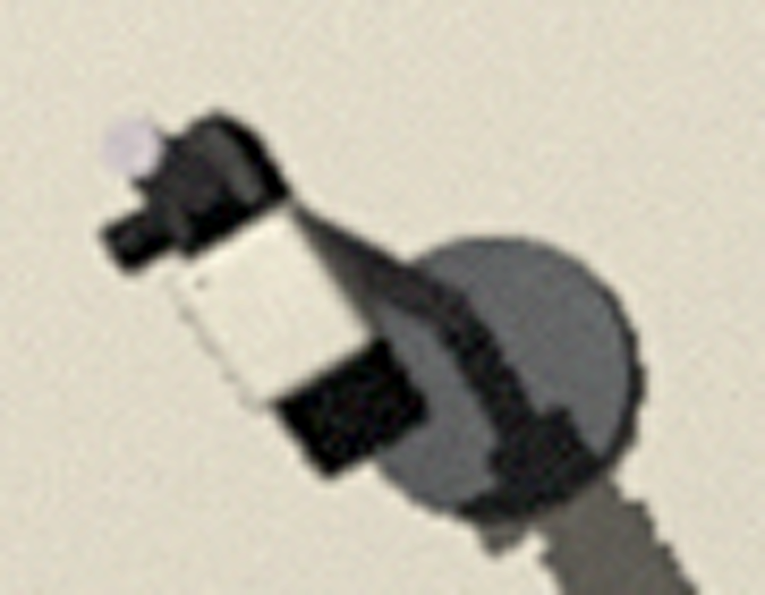

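```bash
cat > fs.py <<'E'
from h import *
import pickle
from scipy.optimize import least_squares
c=pickle.load(open('w1.pkl','rb'));t=pickle.load(open('top0.pkl','rb'))
mw=np.array([[30,22,22],[30,-22,22],[80,-22,22],[80,22,22],[30,-22,-22],[0,0,0]])/1e3
mw=mw*[1,.96,.96]
pw=np.array([[137,218],[335,280],[438,120],[250,70],[345,408],[160,446]])/6.5+[290,20]-.5
mt=np.array([[0,21,0],[0,-21,0],[30,22,22],[30,-22,22],[80,-22,22],[80,22,22]])/1e3
pt=np.array([[330,478],[428,412],[262,408],[375,338],[285,205],[180,275]])/8.5+[125,160]-.5
def S(q):
    a=q[3];e=np.radians(20);h=np.array([np.cos(a),np.sin(a),0]);u=np.array([0,0,1.])
    x=np.cos(e)*h+np.sin(e)*u;z=-np.sin(e)*h+np.cos(e)*u
    return np.c_[x,np.cross(z,x),z]
def f(q,use=3):
    A=S(q);r=[]
    if use&1:r.append((proj(c,mw@A.T+q[:3])-pw).ravel())
    if use&2:r.append((proj(t,mt@A.T+q[:3])-pt).ravel())
    return np.concatenate(r)
if __name__=='__main__':
    for u in (1,3):
        r=least_squares(f,[.55,.38,.28,.7],args=(u,));print(u,r.x.round(4),np.degrees(r.x[3]).round(2));print(r.fun.reshape(-1,2).round(1).tolist())
        q=r.x;print('focus',(q[:3]-S(q)[:,0]*.11).round(4))
    print('bowl',onz(t,(215,274),0), 'post top', onz(t,(140.6,177),.376))
E
python3 fs.py
```

```text
1 [0.5621 0.3922 0.2724 0.5483] 31.41
[[-0.7, 1.5], [-1.5, 1.3], [0.1, -0.7], [0.2, -1.2], [0.4, 1.0], [1.6, -2.0]]
focus [0.4739 0.3384 0.2348]
3 [0.5523 0.3752 0.2846 0.5497] 31.5
[[-1.7, 1.5], [-0.6, 1.8], [1.9, -1.8], [0.3, -2.7], [1.4, 2.5], [1.0, -0.1], [-1.4, 0.3], [0.6, -0.2], [-1.1, 1.1], [0.0, 0.4], [-0.3, 0.1], [-2.6, 0.8]]
focus [0.4642 0.3212 0.247 ]
bowl [0.38036587 0.3026667  0.        ] post top [0.63214843 0.42210686 0.376     ]
```

```bash
cat > ov.py <<'E'
from fs import *
def lines(q):
    A=S(q);L=[]
    for x in (30,80):
        L.append(np.array([[x,22,22],[x,-22,22],[x,-22,-22],[x,22,-22],[x,22,22]]))
    for y in(22,-22):
        for z in(22,-22): L.append(np.array([[30,y,z],[80,y,z]]))
    th=np.linspace(0,2*np.pi,40)
    for x in(0,30): L.append(np.c_[x+0*th,21*np.cos(th),21*np.sin(th)])
    L.append(np.array([[0,0,0],[-110,0,0]]))
    return [l/1e3@A.T+q[:3] for l in L]
def draw(cam,q,name,x0,y0,x1,y1,k,b=1.5):
    im=cv2.resize(cam['frame'][y0:y1,x0:x1,::-1],None,fx=k,fy=k,interpolation=cv2.INTER_CUBIC)
    im=np.clip(im*b,0,255).astype(np.uint8).copy()
    for l in lines(q):
        p=((proj(cam,l)-[x0,y0]+.5)*k).round().astype(np.int32);cv2.polylines(im,[p],False,(0,0,255),1)
    cv2.imwrite('pics/'+name+'.png',im)
E
python3 - <<'E'
from ov import *
r=least_squares(f,[.55,.38,.28,.7],args=(3,)).x
draw(c,r,'o1',270,10,400,140,4.5);draw(t,r,'o2',125,160,235,270,5,1.8)
a=cv2.imread('pics/o1.png');b=cv2.imread('pics/o2.png');n=min(a.shape[0],b.shape[0])
o=np.hstack([cv2.resize(a,(400,400)),cv2.resize(b,(400,400))]);
cv2.imwrite('pics/o1.png',a)
E
```

```text
(no output)
```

View pics/o1.png

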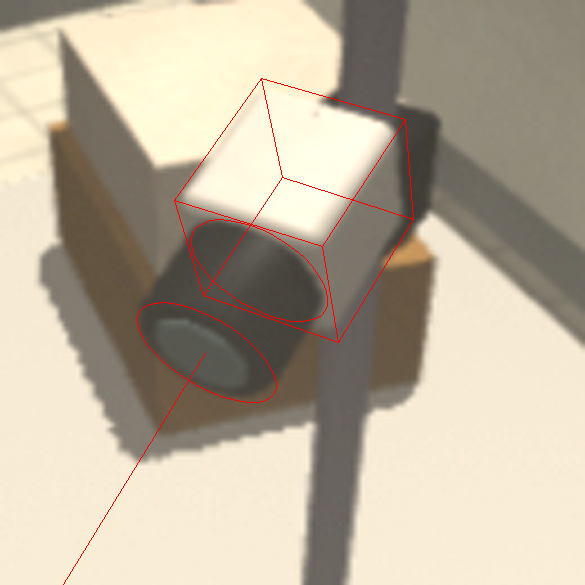

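View pics/o2.png

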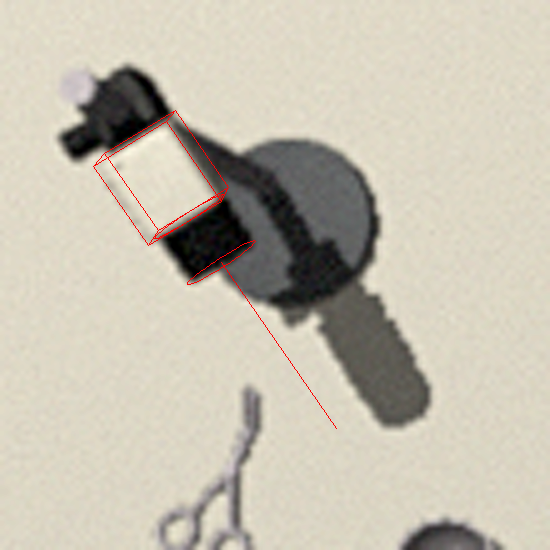

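Run:
```python
from h import *
import pickle
c=cam('wrist');pickle.dump(c,open('wA.pkl','wb'))
s=get_state();print(s['time'],s['eef_pos'],R.from_quat(s['tcp_rot']).as_matrix()[:,2],s['qpos'],s['dq'])
print(rel((.38,.28,.36),Rt(25,50)))
```

```text
2.75 [0.44050758 0.15823564 0.35978185] [ 0.36084669  0.67522539 -0.64331978] [-3.20638863e-01 -5.41264638e-01  2.25122462e+00  8.83667144e-01
  1.35141296e+00  1.90866521e-03] [-0.00884379  0.00387369  0.00014778  0.0016948   0.00093271  0.0016906 ]
([-0.4929, 0.0007, 0.4137], [0.0509, -0.1108, 0.0602])
```

Request:
arm_command:
  steps:
    - [[-0.16,0,0.14],[0.017,-0.037,0.02],1]
    - [[-0.33,0,0.28],[0.034,-0.074,0.04],1]
    - [[-0.493,0,0.414],[0.051,-0.111,0.06],1]
    - [[-0.493,0,0.414],[0.051,-0.111,0.06],1]
    - [[-0.493,0,0.414],[0.051,-0.111,0.06],1]
    - [[-0.493,0,0.414],[0.051,-0.111,0.06],1]
    - [[-0.493,0,0.414],[0.051,-0.111,0.06],1]

```text
time: 3.62
eef_pos: [0.38, 0.2799, 0.3601]
tcp_rot: [0.885, 0.196, 0.412, -0.091]
contact_force: [0.6, -0.3, 0.5]
opening: 1.003
```

Run:
```python
from h import *
import pickle
s=get_state();print(s['time'],s['eef_pos'],s['dq'])
c=cam('wrist');pickle.dump(c,open('wB.pkl','wb'));crop(c,'wB',0,0,640,400,1.25,1.3)
s=get_state();print(s['time'],s['eef_pos'],s['qpos'])
print(rel((.5,.12,.36),Rt(60,50)),rel((.58,.1,.36),Rt(100,50)))
```

```text
3.625 [0.37999383 0.27985881 0.36006527] [-0.03152946  0.0005108   0.00284918  0.02717291  0.01205545 -0.04013192]
3.675 [0.38024615 0.27943171 0.35994825] [ 0.40622497 -0.75018114  2.36149726  0.03623288  0.66030754  1.52275615]
([0.4683, 0.0023, -0.3932], [0.0266, 0.1951, 0.0316]) ([1.0026, 0.0022, -0.8425], [0.0678, 0.247, 0.0806])
```

View pics/wB.png

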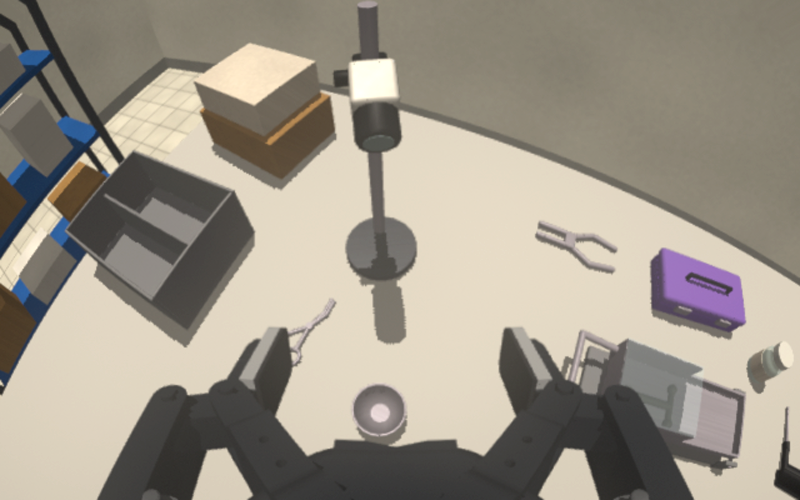

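Request:
arm_command:
  steps:
    - [[0.16,0,-0.13],[0.01,0.062,0.01],1]
    - [[0.32,0,-0.26],[0.018,0.125,0.02],1]
    - [[0.468,0.001,-0.393],[0.0266,0.195,0.0316],1]
    - [[0.65,0.001,-0.54],[0.04,0.212,0.047],1]
    - [[0.82,0.001,-0.69],[0.054,0.23,0.064],1]
    - [[1.0,0.002,-0.842],[0.068,0.247,0.081],1]
    - [[1.0,0.002,-0.842],[0.068,0.247,0.081],1]
    - [[1.0,0.002,-0.842],[0.068,0.247,0.081],1]
    - [[1.0,0.002,-0.842],[0.068,0.247,0.081],1]
    - [[1.0,0.002,-0.842],[0.068,0.247,0.081],1]
    - [[1.0,0.002,-0.842],[0.068,0.247,0.081],1]

```text
time: 5.05
eef_pos: [0.5808, 0.0992, 0.3595]
tcp_rot: [0.584, 0.693, 0.273, -0.323]
contact_force: [-0.3, -0.3, 1.1]
opening: 1.003
```

Run:
```python
from h import *
import pickle
s=get_state();print(s['time'],s['eef_pos'],s['dq'])
c=cam('wrist');pickle.dump(c,open('wC.pkl','wb'));crop(c,'wC',0,0,640,400,1.25,1.3)
s=get_state();print(s['time'],s['eef_pos'],s['qpos'])
```

```text
5.05 [0.58079629 0.09916128 0.35952082] [ 0.01101103 -0.03461766  0.02212486 -0.00268526 -0.0032215   0.01082711]
5.1 [0.5803384  0.09956698 0.35984793] [-0.30747     0.13627892  1.67980784  0.76472315  1.75637988 -0.50227261]
```

View pics/wC.png

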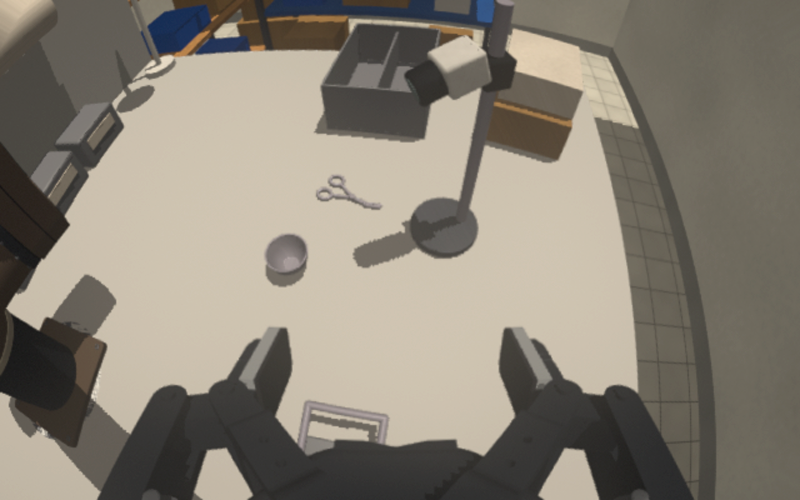

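Views A, B and C all show the scope clearly (A near (320,84), B near (300,80), C near (345,60) px). Zooming for a joint fit.

Run:
```python
from h import *
import pickle
for n,b in (('A',(295,25,370,105)),('B',(262,35,337,130)),('C',(315,20,425,95))):
    c=pickle.load(open(f'w{n}.pkl','rb'));k={'A':7,'B':6,'C':7}[n];crop(c,'z'+n,*b,k,1.5)
```

```text
(no output)
```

View pics/zA.png

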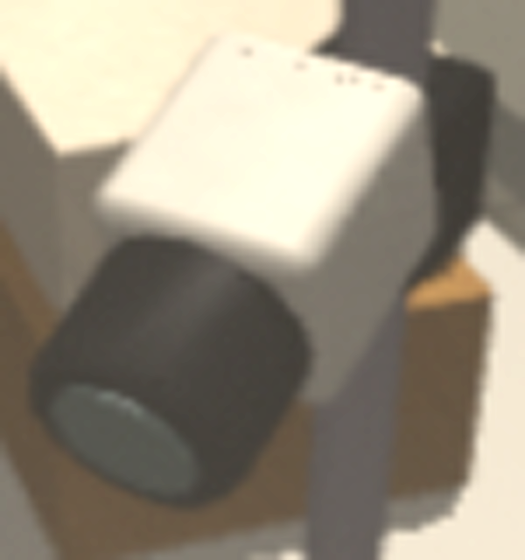

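View pics/zB.png

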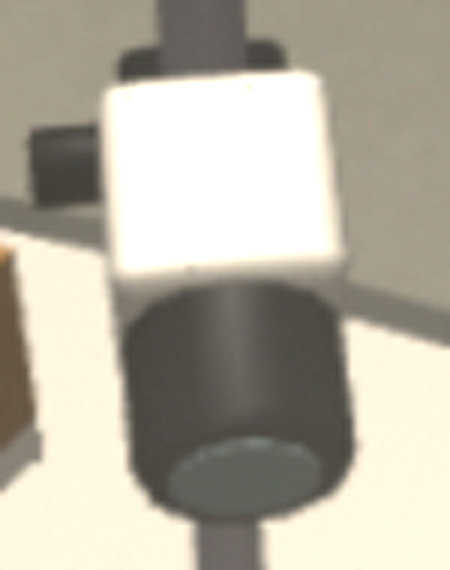

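View pics/zC.png

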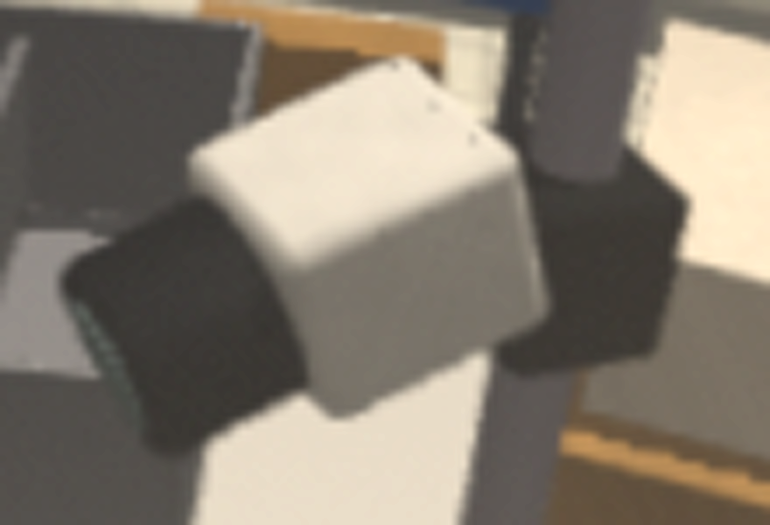

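```bash
cat > fs2.py <<'E'
from h import *
import pickle
from scipy.optimize import least_squares
C={n:pickle.load(open(f'w{n}.pkl','rb')) for n in 'ABC'};C['T']=pickle.load(open('top0.pkl','rb'))
k=21.0
D={'ftl':[31,k,k],'ftr':[31,-k,k],'btr':[79,-k,k],'btl':[79,k,k],'fbr':[31,-k,-k],'bbr':[79,-k,-k],'g':[0,0,0],'l1':[1,20,0],'l2':[1,-20,0]}
O={'A':((295,25),7,dict(ftl=(105,200),ftr=(310,265),btr=(420,95),btl=(222,42),fbr=(322,400),bbr=(432,235),g=(125,440))),
'B':((262,35),6,dict(ftl=(110,275),ftr=(342,265),btr=(318,78),btl=(107,88),g=(246,478))),
'C':((315,20),7,dict(btl=(395,64),btr=(513,160),ftr=(300,262),ftl=(195,157),fbr=(340,412),bbr=(543,305),g=(110,358))),
'T':((125,160),8.5,dict(l1=(330,476),l2=(426,410),ftl=(262,405),ftr=(372,338),btr=(285,208),btl=(182,275)))}
def S(a):
    e=np.radians(20);h=np.array([np.cos(a),np.sin(a),0]);u=np.array([0,0,1.])
    x=np.cos(e)*h+np.sin(e)*u;z=-np.sin(e)*h+np.cos(e)*u
    return np.c_[x,np.cross(z,x),z]
def f(q,use):
    r=[];A=S(q[3])
    for n in use:
        off,kk,d=O[n]
        P=np.array([D[i] for i in d])/1e3@A.T+q[:3]
        r.append((proj(C[n],P)-(np.array(list(d.values()))/kk+off-.5)).ravel())
    return np.concatenate(r)
if __name__=='__main__':
  for use in ('A','B','C','T','AC','ABC','ABCT'):
    r=least_squares(f,[.55,.38,.28,.6],args=(use,));q=r.x
    print(use,q[:3].round(4),np.degrees(q[3]).round(2),'focus',(q[:3]-S(q[3])[:,0]*.11).round(4),'rms',np.sqrt(np.mean(r.fun**2)).round(2))
  print(r.fun.reshape(-1,2).round(1).tolist())
E
python3 fs2.py
```

```text
A [0.5629 0.3946 0.2702] 30.9 focus [0.4742 0.3415 0.2325] rms 0.86
B [0.5583 0.3807 0.2781] 30.43 focus [0.4691 0.3283 0.2405] rms 0.72
C [0.5524 0.3998 0.2703] 32.5 focus [0.4652 0.3442 0.2326] rms 0.91
T [0.5582 0.3855 0.2441] 30.55 focus [0.4692 0.333  0.2065] rms 0.54
AC [0.5528 0.3782 0.2826] 32.17 focus [0.4653 0.3231 0.245 ] rms 1.48
ABC [0.5524 0.3772 0.2833] 31.63 focus [0.4644 0.323  0.2457] rms 1.39
ABCT [0.5523 0.3765 0.2836] 31.64 focus [0.4643 0.3223 0.2459] rms 1.34
[[-2.5, 0.7], [-0.7, 0.9], [1.1, -1.8], [-0.8, -2.5], [1.3, 1.9], [1.5, -0.6], [0.5, 0.2], [0.5, 1.6], [0.8, 0.2], [0.1, -1.9], [-1.4, -0.8], [-0.0, -0.2], [1.3, -1.9], [1.5, -0.8], [-1.9, 0.8], [-2.0, -0.1], [-0.4, 2.9], [1.8, 2.6], [0.4, 1.5], [-1.7, 0.1], [-0.1, -0.1], [-1.4, 0.9], [-0.5, 0.3], [-0.9, 0.3], [-2.7, 1.0]]
```

Run:
```python
import fs2
from fs2 import *
def g(p,use):
    s=p[4];L=p[5]
    for n,v in dict(ftl=(0,1,1),ftr=(0,-1,1),btr=(1,-1,1),btl=(1,1,1),fbr=(0,-1,-1),bbr=(1,-1,-1)).items():
        D[n]=[55+(25-L)*(1 if v[0] else -1),v[1]*s,v[2]*s]
    return f(p[:4],use)
for use in ('A','B','C','AC','AB','BC','ABC','ABCT'):
    r=least_squares(g,[.55,.38,.28,.6,21,1] ,args=(use,),x_scale=[.01,.01,.01,.1,1,1],bounds=([0,0,0,0,15,-5],[1,1,1,2,25,6]));q=r.x
    print(use,q[:3].round(4),np.degrees(q[3]).round(2),q[4:].round(1),'focus',(q[:3]-S(q[3])[:,0]*.11).round(4),'rms',np.sqrt(np.mean(r.fun**2)).round(2))
print(r.fun.reshape(-1,2).round(1).tolist())
```

```text
A [0.5519 0.3767 0.2837] 30.69 [19.6  3.5] focus [0.463  0.3239 0.246 ] rms 0.41
B [0.5511 0.3767 0.2841] 30.47 [20.4  2.7] focus [0.462  0.3243 0.2465] rms 0.42
C [0.5524 0.3765 0.2844] 32.33 [19.2  3. ] focus [0.4651 0.3212 0.2468] rms 0.51
AC [0.552  0.376  0.2845] 31.36 [19.4  3.3] focus [0.4637 0.3222 0.2469] rms 0.59
AB [0.5521 0.3771 0.2835] 30.64 [20.   3.1] focus [0.4631 0.3244 0.2459] rms 0.53
BC [0.5519 0.3767 0.2844] 31.26 [19.7  3. ] focus [0.4635 0.323  0.2468] rms 0.68
ABC [0.5519 0.3766 0.2842] 31.05 [19.7  3.1] focus [0.4633 0.3233 0.2466] rms 0.64
ABCT [0.5518 0.3761 0.2844] 31.13 [19.6  3. ] focus [0.4634 0.3226 0.2468] rms 0.75
[[-0.4, 0.2], [-0.8, -0.1], [-0.2, -0.5], [-0.1, -0.8], [1.0, -0.3], [0.2, -0.6], [0.3, -0.1], [2.1, 0.2], [-0.3, -0.8], [-0.3, -0.1], [0.6, 0.7], [0.2, -0.4], [0.7, -0.4], [-0.5, -0.1], [-1.1, 0.0], [-0.0, 0.1], [-0.0, 0.7], [-0.2, 1.8], [0.0, 1.1], [-1.6, 0.2], [0.0, 0.1], [-1.2, -0.1], [-1.2, -0.1], [-0.5, 1.2], [-1.5, 1.2]]
```

```bash
echo "FOCUS=np.array([.4634,.3230,.2467]);SH=31.1" >> h.py
python3 - <<'E'
from h import *
for p,h,t in [((.56,.097,.32),65,32),((.54,.094,.25),30,15),((.5244,.091,.18),0.25,0)]: print(rel(p,Rt(h,t)))
E
```

```text
([-0.3985, -0.3043, 0.46], [-0.0299, -0.0205, 0.0263])
([-0.6621, -0.5328, 1.0414], [-0.0832, -0.0408, 0.0716])
([-0.7511, -0.6374, 1.6133], [-0.137, -0.0567, 0.1164])
```

Request:
arm_command:
  steps:
    - [[-0.1,-0.075,0.115],[-0.007,-0.005,0.007],0.2]
    - [[-0.2,-0.15,0.23],[-0.015,-0.01,0.013],0.2]
    - [[-0.3,-0.228,0.345],[-0.022,-0.015,0.02],0.2]
    - [[-0.398,-0.304,0.46],[-0.03,-0.02,0.026],0.2]
    - [[-0.486,-0.38,0.65],[-0.048,-0.027,0.041],0.2]
    - [[-0.574,-0.456,0.85],[-0.066,-0.034,0.056],0.2]
    - [[-0.662,-0.533,1.041],[-0.083,-0.041,0.072],0.2]
    - [[-0.69,-0.57,1.23],[-0.101,-0.046,0.087],0.2]
    - [[-0.72,-0.605,1.42],[-0.119,-0.051,0.102],0.2]
    - [[-0.751,-0.637,1.613],[-0.137,-0.0567,0.1164],0.2]
    - [[-0.751,-0.637,1.613],[-0.137,-0.0567,0.1164],0.2]
    - [[-0.751,-0.637,1.613],[-0.137,-0.0567,0.1164],0.2]

```text
time: 6.6
eef_pos: [0.5244, 0.0913, 0.1804]
tcp_rot: [1.0, 0.003, 0.001, -0.001]
contact_force: [-0.5, -0.6, 0.4]
opening: 0.602
```

Run:
```python
from h import *
import pickle
s=get_state();print(s['time'],s['eef_pos'],s['qpos'],s['opening'])
c=cam('wrist');pickle.dump(c,open('wD.pkl','wb'))
Rz=R.from_euler('z',.0043).as_matrix();st=lambda m:np.array(m)/1e3@Rz.T+[.5252,-.0938,0]
crop(c,'wD',0,0,640,400,1.25,1.4,proj(c,st([[45,185,64],[0,185,64],[-45,185,64],[52,125,87],[-52,125,87]])))
print(rel((.5244,.091,.18),Rt(.25,0)))
```

```text
6.6 [0.52438839 0.09128391 0.18044976] [-1.88722396e-02  1.87921267e-02  1.97437790e+00  1.15961906e-03
  1.14639874e+00  1.54583590e+00] 0.6015211238781883
([-0.001, -0.0025, 0.0019], [0.0001, 0.0002, 0.0006])
```

View pics/wD.png

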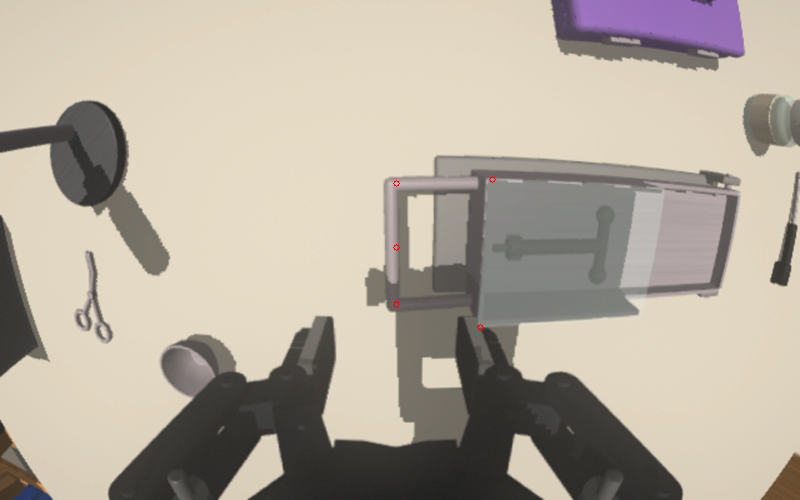

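Request:
arm_command:
  steps:
    - [[0,0,0],[0,-0.001,0.03],0.2]
    - [[0,0,0],[0,-0.001,0.07],0.2]
    - [[0,0,0],[0,-0.001,0.105],0.2]
    - [[0,0,0],[0,-0.001,0.135],0.2]
    - [[0,0,0],[0,-0.001,0.135],0.2]
    - [[0,0,0],[0,-0.001,0.135],-1]
    - [[0,0,0],[0,-0.001,0.135],-1]
    - [[0,0,0],[0,-0.001,0.135],-1]
    - [[0,0,0],[0,-0.001,0.135],-1]
    - [[0,0,0],[0,-0.001,0.135],-1]
    - [[0,0,0],[0,-0.001,0.135],-1]
  force: 30

```text
time: 8.02
eef_pos: [0.5261, 0.094, 0.0478]
tcp_rot: [1.0, 0.003, 0.003, -0.002]
contact_force: [-1.4, 5.6, 2.8]
opening: 0.102
```

Run:
```python
from h import *
s=get_state();print({k:np.round(v,4).tolist() for k,v in s.items()})
p0=np.array(s['eef_pos']);Rm=R.from_quat(s['tcp_rot']).as_matrix()
# arc
hy=-.0938-.150
r0=np.array([.335,.030])
for a in [3,6,9,12,15,18,21,24,27,30,33,35.3]:
    t=np.radians(a);v=np.array([[np.cos(t),-np.sin(t)],[np.sin(t),np.cos(t)]])@r0-r0
    d=np.array([-np.sin(.0043)*v[0],v[0],v[1]]);print(a,(Rm.T@d).round(4).tolist())
```

```text
{'time': 8.025, 'qpos': [-0.0152, 0.2078, 2.0446, 0.0055, 0.8828, 1.5462], 'dq': [-0.002, -0.0006, -0.0012, -0.0022, 0.0, 0.0013], 'joint_efforts': [-3.0935, -30.1047, -22.2969, -0.9916, -0.111, 0.0662], 'eef_pos': [0.5261, 0.094, 0.0478], 'tcp_rot': [1.0, 0.003, 0.0032, -0.0021], 'contact_force': [-1.4093, 5.6152, 2.8311], 'wrist_torque': [0.8886, 0.0487, 0.1133], 'opening': 0.1022}
3 [0.0001, 0.002, -0.0175]
6 [0.0002, 0.0048, -0.0349]
9 [0.0003, 0.0086, -0.0521]
12 [0.0004, 0.0133, -0.069]
15 [0.0005, 0.0188, -0.0858]
18 [0.0006, 0.0252, -0.1022]
21 [0.0007, 0.0325, -0.1182]
24 [0.0008, 0.0406, -0.1338]
27 [0.0009, 0.0495, -0.149]
30 [0.001, 0.0592, -0.1637]
33 [0.001, 0.0697, -0.1779]
35.3 [0.0011, 0.0782, -0.1884]
```

Request:
arm_command:
  steps:
    - [[0,0,0],[0,0.002,-0.0175],-1]
    - [[0,0,0],[0,0.005,-0.035],-1]
    - [[0,0,0],[0,0.0085,-0.052],-1]
    - [[0,0,0],[0,0.013,-0.069],-1]
    - [[0,0,0],[0,0.019,-0.086],-1]
    - [[0,0,0],[0,0.025,-0.102],-1]
    - [[0,0,0],[0,0.0325,-0.118],-1]
    - [[0,0,0],[0.001,0.0405,-0.134],-1]
    - [[0,0,0],[0.001,0.0495,-0.149],-1]
    - [[0,0,0],[0.001,0.059,-0.164],-1]
    - [[0,0,0],[0.001,0.07,-0.178],-1]
    - [[0,0,0],[0.001,0.078,-0.188],-1]

```text
time: 9.52
eef_pos: [0.5272, 0.0157, 0.2379]
tcp_rot: [1.0, 0.003, 0.005, -0.003]
contact_force: [5.4, 4.6, 0.5]
opening: 0.101
```

Request:
arm_command:
  steps:
    - [[0,0,0],[0,0,0],-1]
    - [[0,0,0],[0,0,0],-1]
    - [[0,0,0],[0,0,0],-1]
    - [[0,0,0],[0,0,0],-1]

```text
time: 10.02
eef_pos: [0.5272, 0.016, 0.2377]
tcp_rot: [1.0, 0.003, 0.005, -0.004]
contact_force: [3.3, 3.1, -0.7]
opening: 0.1
```

Run:
```python
from h import *
s=get_state();print({k:np.round(v,4).tolist() for k,v in s.items() if k in('time','eef_pos','contact_force','opening')})
p=np.array(s['eef_pos']);print(np.degrees(np.arctan2(p[2]+.019-.034,p[1]+.2438))-5.12)
c=cam('top');crop(c,'t5',265,170,405,265,5.5,1.8)
c=cam('scene');crop(c,'s5',240,150,400,250,5,1.6)
```

```text
{'time': 10.025, 'eef_pos': [0.5272, 0.016, 0.2377], 'contact_force': [3.259, 3.0817, -0.6616], 'opening': 0.0997}
35.48118135408158
```

View pics/t5.png

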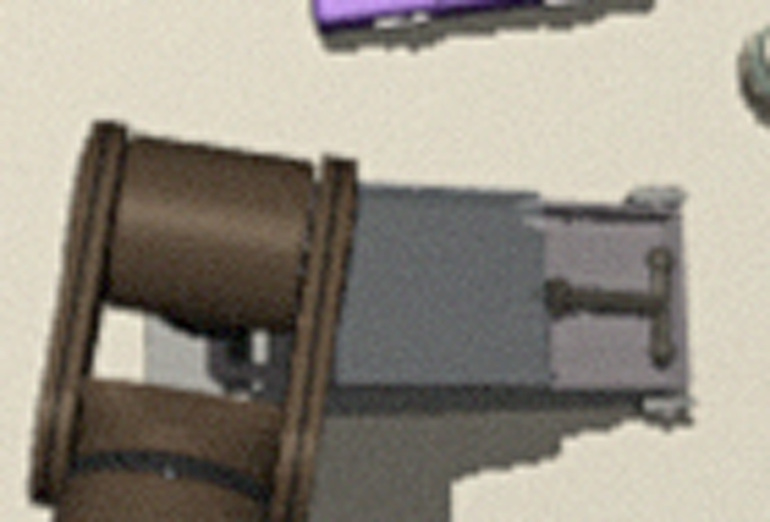

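View pics/s5.png

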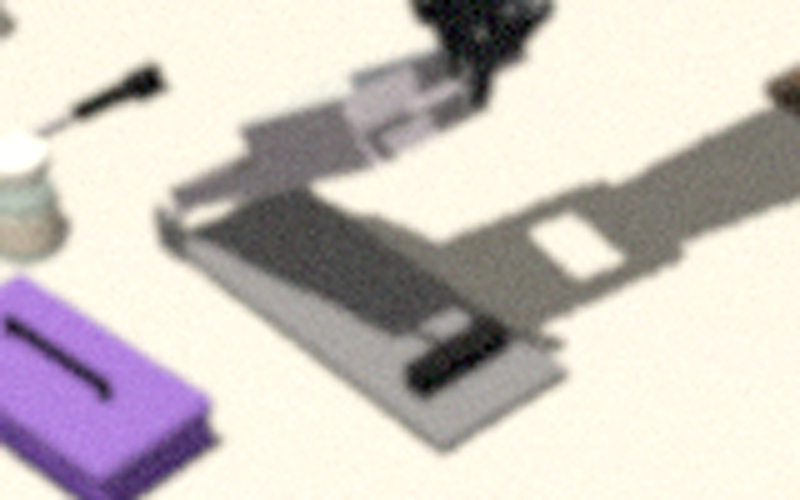

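Run:
```python
from h import *
s=get_state();Rm=R.from_quat(s['tcp_rot']).as_matrix();r0=np.array([.335,.030])
rot=lambda a:np.array([[np.cos(a),-np.sin(a)],[np.sin(a),np.cos(a)]])@r0
print(s['tcp_rot'])
for a in [34,32,30,28,26,24,22,20,18,16,14,12,10,8,6.5,5,3.5,2.5,1.5,.7,.0,-.3]:
    v=rot(np.radians(a))-rot(np.radians(35.5));d=np.array([0,v[0],v[1]]);print(a,d.round(4).tolist(),(Rm.T@d).round(4).tolist())
```

```text
[ 0.99997694  0.00273631  0.00496253 -0.00374365]
34 [0.0, 0.0056, -0.0068] [-0.0, -0.0056, 0.0068]
32 [0.0, 0.0129, -0.016] [-0.0001, -0.0128, 0.0161]
30 [0.0, 0.0198, -0.0255] [-0.0001, -0.0196, 0.0256]
28 [0.0, 0.0264, -0.0352] [-0.0002, -0.0261, 0.0354]
26 [0.0, 0.0326, -0.0451] [-0.0003, -0.0323, 0.0454]
24 [0.0, 0.0385, -0.0553] [-0.0003, -0.0381, 0.0556]
22 [0.0, 0.0441, -0.0657] [-0.0004, -0.0436, 0.066]
20 [0.0, 0.0492, -0.0762] [-0.0005, -0.0487, 0.0766]
18 [0.0, 0.054, -0.0869] [-0.0006, -0.0534, 0.0873]
16 [0.0, 0.0584, -0.0978] [-0.0007, -0.0577, 0.0982]
14 [0.0, 0.0625, -0.1088] [-0.0007, -0.0617, 0.1093]
12 [0.0, 0.0661, -0.12] [-0.0008, -0.0652, 0.1205]
10 [0.0, 0.0694, -0.1312] [-0.0009, -0.0684, 0.1318]
8 [0.0, 0.0723, -0.1426] [-0.001, -0.0712, 0.1432]
6.5 [0.0, 0.0741, -0.1512] [-0.0011, -0.073, 0.1518]
5 [0.0, 0.0758, -0.1599] [-0.0012, -0.0746, 0.1604]
3.5 [0.0, 0.0772, -0.1686] [-0.0013, -0.076, 0.1691]
2.5 [0.0, 0.0781, -0.1744] [-0.0013, -0.0768, 0.1749]
1.5 [0.0, 0.0788, -0.1802] [-0.0014, -0.0774, 0.1808]
0.7 [0.0, 0.0793, -0.1849] [-0.0014, -0.0779, 0.1855]
0.0 [0.0, 0.0797, -0.189] [-0.0014, -0.0783, 0.1895]
-0.3 [0.0, 0.0798, -0.1907] [-0.0015, -0.0784, 0.1913]
```

Request:
arm_command:
  steps:
    - [[0,0,0],[0,-0.0056,0.007],-1]
    - [[0,0,0],[0,-0.0128,0.016],-1]
    - [[0,0,0],[0,-0.0196,0.0255],-1]
    - [[0,0,0],[0,-0.0261,0.0355],-1]
    - [[0,0,0],[0,-0.0323,0.0455],-1]
    - [[0,0,0],[0,-0.0381,0.0555],-1]
    - [[0,0,0],[0,-0.0436,0.066],-1]
    - [[0,0,0],[0,-0.0487,0.0765],-1]
    - [[0,0,0],[0,-0.0534,0.0875],-1]
    - [[0,0,0],[-0.001,-0.0577,0.098],-1]
    - [[0,0,0],[-0.001,-0.0617,0.109],-1]
    - [[0,0,0],[-0.001,-0.0652,0.1205],-1]

```text
time: 11.62
eef_pos: [0.5263, 0.0818, 0.1165]
tcp_rot: [1.0, 0.003, 0.004, -0.003]
contact_force: [-4.3, -3.1, -3.1]
opening: 0.105
```

Run:
```python
from h import *
s=get_state();print(s['eef_pos'],s['contact_force'])
Rm=R.from_quat(s['tcp_rot']).as_matrix();r0=np.array([.335,.030])
rot=lambda a:np.array([[np.cos(a),-np.sin(a)],[np.sin(a),np.cos(a)]])@r0
P=np.array([.526,.0940,.0478])
for a in [10,8.5,7,5.5,4,2.8,1.8,1,.4,0]:
    v=rot(np.radians(a))-r0;d=P+[0,v[0],v[1]]-s['eef_pos'];print(a,(Rm.T@d).round(4).tolist())
```

```text
[0.52631127 0.0817782  0.1164663 ] [-4.27209048 -3.13555428 -3.09405053]
10 [-0.0004, -0.0019, 0.011]
8.5 [-0.0004, -0.004, 0.0195]
7 [-0.0005, -0.0059, 0.0281]
5.5 [-0.0006, -0.0076, 0.0367]
4 [-0.0006, -0.009, 0.0454]
2.8 [-0.0007, -0.01, 0.0524]
1.8 [-0.0007, -0.0107, 0.0582]
1 [-0.0007, -0.0112, 0.0629]
0.4 [-0.0008, -0.0116, 0.0664]
0 [-0.0008, -0.0118, 0.0687]
```

Request:
arm_command:
  steps:
    - [[0,0,0],[0,-0.002,0.011],-1]
    - [[0,0,0],[0,-0.004,0.0195],-1]
    - [[0,0,0],[0,-0.006,0.028],-1]
    - [[0,0,0],[0,-0.0076,0.0365],-1]
    - [[0,0,0],[0,-0.009,0.0455],-1]
    - [[0,0,0],[0,-0.01,0.0525],-1]
    - [[0,0,0],[0,-0.0107,0.058],-1]
    - [[0,0,0],[0,-0.0112,0.063],-1]
    - [[0,0,0],[0,-0.0116,0.0665],-1]
    - [[0,0,0],[0,-0.0118,0.0687],-1]
    - [[0,0,0],[0,-0.0118,0.0692],-1]
    - [[0,0,0],[0,-0.0118,0.0692],-1]

```text
time: 13.12
eef_pos: [0.5266, 0.094, 0.0516]
tcp_rot: [1.0, 0.003, 0.002, -0.003]
contact_force: [-17.7, 0.2, 23.7]
opening: 0.098
```

Run:
```python
from h import *
s=get_state();print(s['eef_pos'],s['contact_force'],s['opening'])
c=cam('top');crop(c,'t6',265,170,405,265,5.5,1.8)
```

```text
[0.52655847 0.09404411 0.0516187 ] [-17.65590774   0.19897759  23.6713733 ] 0.09835069698448111
```

View pics/t6.png

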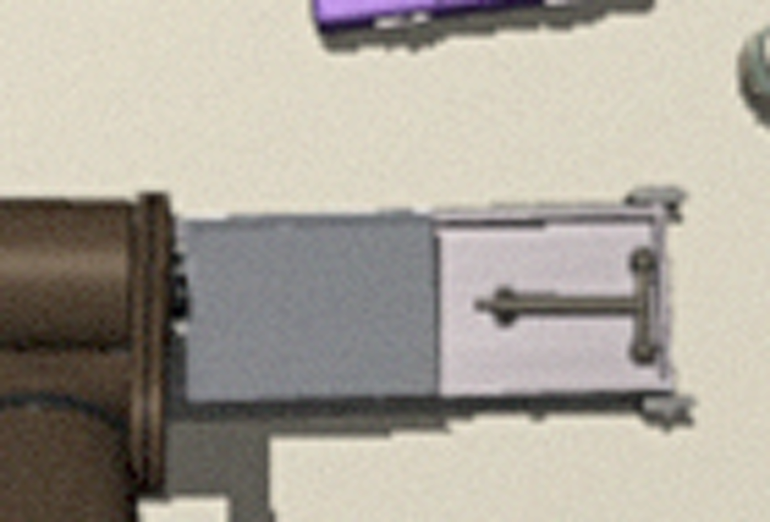

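Request:
arm_command:
  steps:
    - [[0,0,0],[0,0,0.0005],-1]
    - [[0,0,0],[0,0,0.0005],0.1]
    - [[0,0,0],[0,0,0.0005],0.1]
    - [[0,0,0],[0,0,0.0005],0.1]
    - [[0,0,0],[0,0,-0.02],0.1]
    - [[0,0,0],[0,0,-0.06],0.1]
    - [[0,0,0],[0,0,-0.1],0.1]
    - [[0,0,0],[0,0,-0.14],0.1]

```text
time: 14.18
eef_pos: [0.5264, 0.0931, 0.193]
tcp_rot: [1.0, 0.003, 0.002, -0.003]
contact_force: [-0.1, -0.4, 0.3]
opening: 0.551
```

Run:
```python
from h import *
s=get_state();print(s['eef_pos'],s['contact_force'],s['opening'])
print(rel((.5235,-.03,.26),Rt(35,0)),rel((.5235,-.18,.20),Rt(90.25,0)))
```

```text
[0.52643129 0.09310493 0.19296799] [-0.06988451 -0.42494543  0.34025791] 0.5509877078845917
([-0.004, -0.0062, -0.6043], [-0.0034, 0.1227, -0.0677]) ([-0.0007, -0.0081, -1.5686], [-0.0047, 0.273, -0.0086])
```

Request:
arm_command:
  steps:
    - [[0,0,-0.17],[-0.001,0.04,-0.02],0]
    - [[0,0,-0.34],[-0.002,0.08,-0.045],0]
    - [[0,0,-0.52],[-0.003,0.11,-0.06],0]
    - [[0,0,-0.7],[-0.003,0.14,-0.06],0]
    - [[0,0,-0.88],[-0.004,0.17,-0.05],0]
    - [[0,0,-1.06],[-0.004,0.2,-0.04],0]
    - [[0,0,-1.23],[-0.004,0.225,-0.03],0]
    - [[0,0,-1.4],[-0.005,0.25,-0.02],0]
    - [[0,-0.008,-1.569],[-0.005,0.273,-0.009],0]
    - [[0,-0.008,-1.569],[-0.005,0.273,-0.009],0]
    - [[0,-0.008,-1.569],[-0.005,0.273,-0.009],0]

```text
time: 15.55
eef_pos: [0.5234, -0.1797, 0.2007]
tcp_rot: [0.706, 0.708, 0.0, -0.0]
contact_force: [0.1, -0.4, 0.3]
opening: 0.502
```

Run:
```python
from h import *
import pickle
s=get_state();print(s['time'],s['eef_pos'],s['qpos'],s['opening'])
c=cam('wrist');pickle.dump(c,open('wE.pkl','wb'));crop(c,'wE',0,0,640,400,1.25,1.4)
c=cam('top');crop(c,'tE',265,170,405,265,5.5,1.8)
```

```text
15.55 [ 0.52341242 -0.17973843  0.2006767 ] [-5.14396534e-01  4.68223410e-02  1.90656196e+00  6.28972475e-04
  1.18838048e+00 -5.17338754e-01] 0.5015660000847793
```

View pics/wE.png

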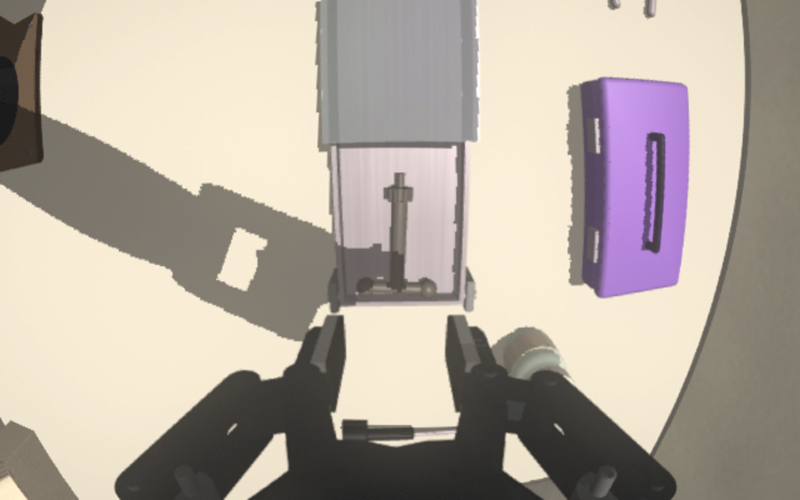

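Run:
```python
from h import *
import pickle
c=pickle.load(open('wE.pkl','rb'))
for n,p in dict(tip=(400,174),head=(399,193),cb=(398,287),bl=(365,286),br=(430,287)).items(): print(n,onz(c,np.array(p)/1.25-.1,.046).round(4))
crop(c,'wEz',255,105,390,260,4.5,1.5)
```

```text
tip [ 0.5267 -0.1331  0.046 ]
head [ 0.526 -0.148  0.046]
cb [ 0.5256 -0.2274  0.046 ]
bl [ 0.4979 -0.2266  0.046 ]
br [ 0.5525 -0.2274  0.046 ]
```

View pics/wEz.png

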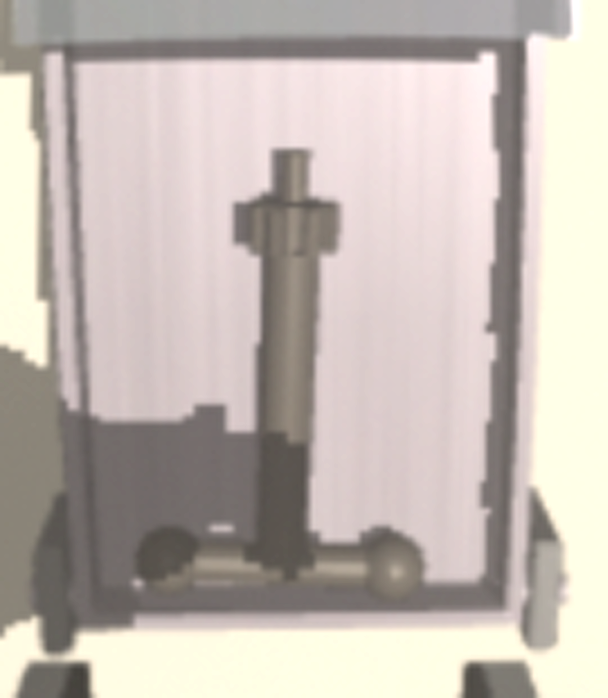

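View pics/tE.png

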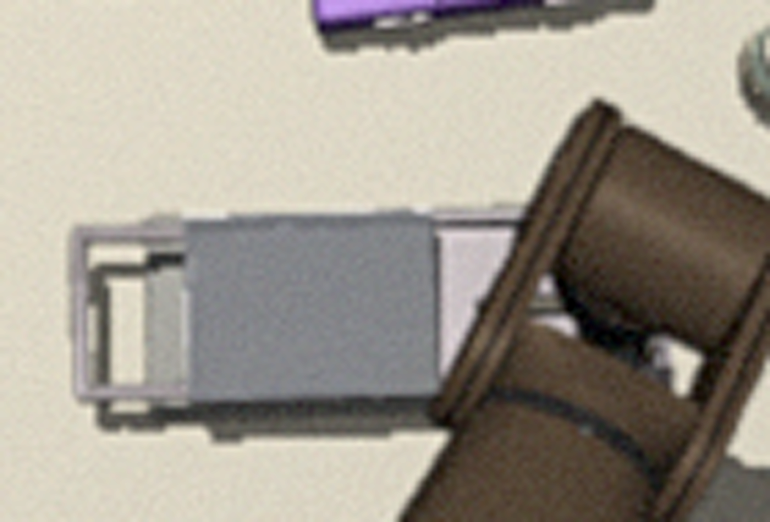

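Run:
```python
from h import *
print(rel((.5262,-.188,.041),Rt(89.8,0)))
```

```text
([0.0007, -0.0001, 0.0079], [-0.0086, 0.0025, 0.1601])
```

Request:
arm_command:
  steps:
    - [[0,0,0.008],[-0.0085,0.0025,0.03],-0.1]
    - [[0,0,0.008],[-0.0085,0.0025,0.075],-0.1]
    - [[0,0,0.008],[-0.0085,0.0025,0.115],-0.1]
    - [[0,0,0.008],[-0.0085,0.0025,0.14],-0.1]
    - [[0,0,0.008],[-0.0085,0.0025,0.153],-0.1]
    - [[0,0,0.008],[-0.0085,0.0025,0.16],-0.1]
    - [[0,0,0.008],[-0.0085,0.0025,0.16],-0.1]
  force: 45

```text
time: 16.52
eef_pos: [0.5267, -0.1879, 0.0416]
tcp_rot: [0.708, 0.706, 0.0, 0.001]
contact_force: [-0.1, 0.5, 0.8]
opening: 0.451
```

Run:
```python
from h import *
s=get_state();print(s['time'],s['eef_pos'],s['contact_force'],s['opening'])
c=cam('wrist');crop(c,'wF',160,40,480,400,1.6,1.6)
```

```text
16.525 [ 0.52668955 -0.18794318  0.04162064] [-0.06752637  0.51481593  0.77446795] 0.45097036329270856
```

View pics/wF.png

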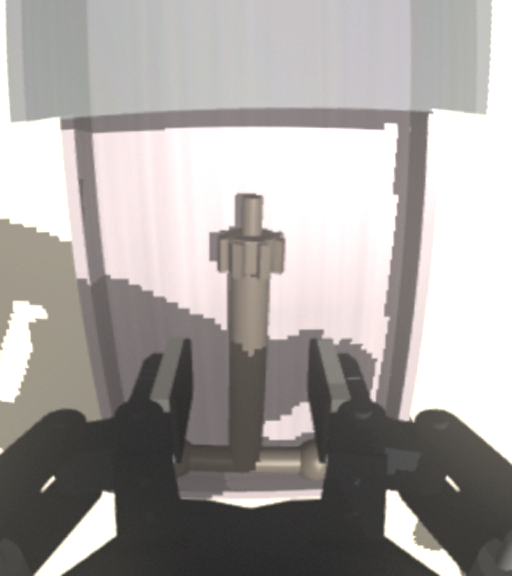

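Request:
arm_command:
  steps:
    - [[0,0,0],[0,0,0],-1]
    - [[0,0,0],[0,0,0],-1]
    - [[0,0,0],[0,0,0],-1]
    - [[0,0,0],[0,0,0],-1]
    - [[0,0,0],[0,0,0],-1]
  force: 45

```text
time: 17.2
eef_pos: [0.5279, -0.1886, 0.0433]
tcp_rot: [0.708, 0.706, 0.001, 0.002]
contact_force: [-0.9, -0.1, 5.8]
opening: 0.112
```

Run:
```python
from h import *
s=get_state();print(s['time'],s['eef_pos'],s['contact_force'],s['opening'])
c=cam('wrist');crop(c,'wG',160,40,480,400,1.6,1.6)
```

```text
17.2 [ 0.52787021 -0.18864995  0.04333572] [-0.90624928 -0.07440984  5.79506989] 0.112013100252787
```

View pics/wG.png

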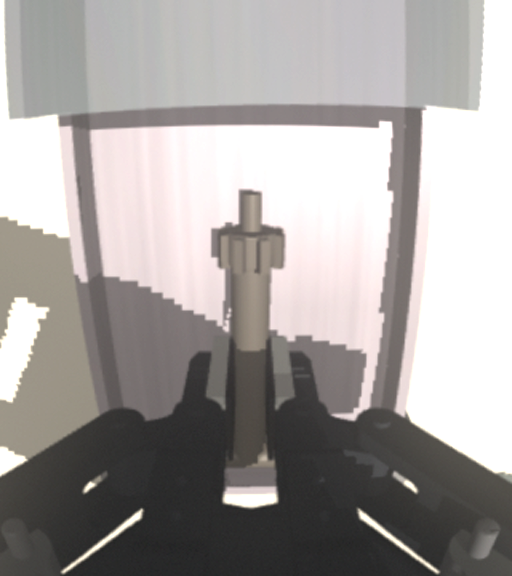

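Request:
arm_command:
  steps:
    - [[0,0,0],[0,0,-0.005],-1]
    - [[0,0,0],[0,0,-0.015],-1]
    - [[0,0,0],[0,0,-0.035],-1]
    - [[0,0,0],[0,0,-0.065],-1]
    - [[0,0,0],[0,0,-0.1],-1]
    - [[0,0,0],[0,0,-0.13],-1]
    - [[0,0,0],[0,0,-0.14],-1]

```text
time: 18.12
eef_pos: [0.5281, -0.1889, 0.1858]
tcp_rot: [0.708, 0.706, 0.001, 0.004]
contact_force: [0.2, 0.9, -0.9]
opening: 0.113
```

Run:
```python
from h import *
s=get_state();print(s['time'],s['eef_pos'],s['contact_force'],s['opening'],s['qpos'])
c=cam('wrist');crop(c,'wH',160,40,480,400,1.6,1.6)
c=cam('scene');crop(c,'sH',240,120,400,250,4.5,1.6)
```

```text
18.125 [ 0.5281292  -0.18887443  0.18583677] [ 0.15340425  0.94471144 -0.88161851] 0.11336192047856238 [-5.24555669e-01  7.38015355e-02  1.90674345e+00  5.37841094e-04
  1.15243435e+00 -5.21212251e-01]
```

View pics/wH.png

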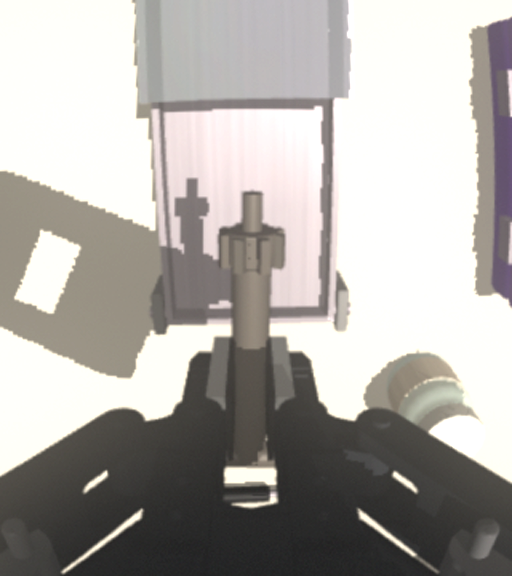

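View pics/sH.png

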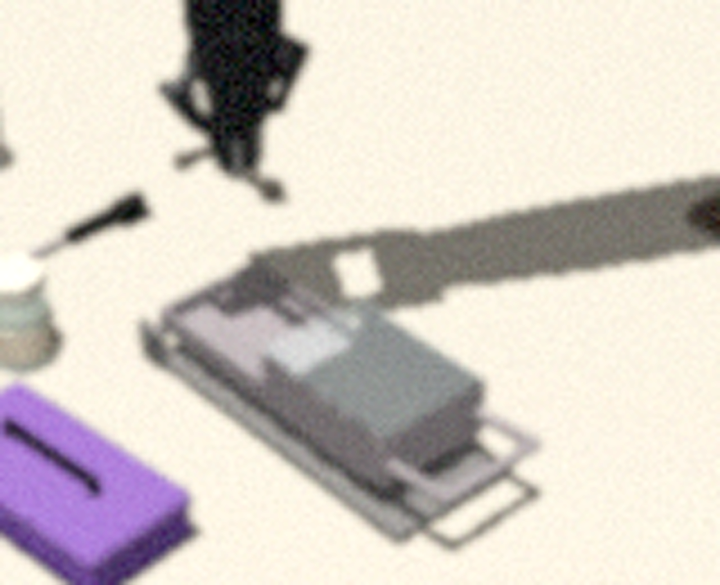

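Run:
```python
from h import *
import pickle
c=cam('wrist');pickle.dump(c,open('wI.pkl','wb'))
crop(c,'wI',270,140,370,350,2.8,2.2)
m=np.array(c['mount'])
c2=dict(c);c2['T']=m
for d in (.0027,.005):
  for uv in [(316.9,160.8),(316.9,174),(315.6,330)]:
    o,r=ray(c2,uv);print(d,uv,(o+r*((-d-o[2])/r[2])).round(4))
```

```text
0.0027 (316.9, 160.8) [ 0.0566  0.0001 -0.0027]
0.0027 (316.9, 174) [ 0.0503  0.0001 -0.0027]
0.0027 (315.6, 330) [-0.044  -0.0006 -0.0027]
0.005 (316.9, 160.8) [ 0.057   0.0001 -0.005 ]
0.005 (316.9, 174) [ 0.0509  0.0001 -0.005 ]
0.005 (315.6, 330) [-0.0419 -0.0006 -0.005 ]
```

View pics/wI.png

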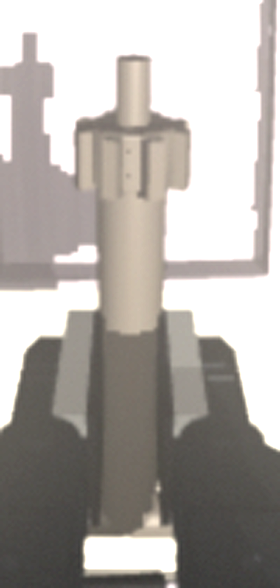

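```bash
cat >> h.py <<'E'
TIP=np.array([.0567,.0002,-.003])
def target(back=0,tip=TIP):
    Rm=Rt(SH,20);return FOCUS-Rm[:,0]*back-Rm@tip,Rm
E
python3 - <<'E'
from h import *
p,Rm=target(.05);print(p,target()[0])
s=get_state()
for a in [((.50,-.08,.25),Rt(75,5)),((.44,.08,.25),Rt(52,12)),(p,Rm)]: print(rel(*a,s))
E
```

```text
[0.37832148 0.27191093 0.20738737] [0.41855288 0.29618006 0.22448838]
([-0.0074, 0.0878, 0.2582], [0.108, -0.0271, -0.0674])
([-0.0651, 0.202, 0.6576], [0.2678, -0.0877, -0.0679])
([-0.1747, 0.3174, 1.0143], [0.4595, -0.1502, -0.0258])
```

Request:
arm_command:
  steps:
    - [[0,0.02,0.06],[0.02,-0.006,-0.025],-1]
    - [[-0.003,0.05,0.14],[0.06,-0.015,-0.055],-1]
    - [[-0.007,0.088,0.258],[0.108,-0.027,-0.0675],-1]
    - [[-0.025,0.125,0.39],[0.16,-0.047,-0.068],-1]
    - [[-0.045,0.163,0.525],[0.214,-0.067,-0.068],-1]
    - [[-0.065,0.202,0.658],[0.268,-0.088,-0.068],-1]
    - [[-0.092,0.231,0.75],[0.316,-0.104,-0.06],-1]
    - [[-0.12,0.26,0.84],[0.364,-0.12,-0.048],-1]
    - [[-0.147,0.289,0.93],[0.412,-0.135,-0.037],-1]
    - [[-0.175,0.317,1.014],[0.46,-0.15,-0.026],-1]
    - [[-0.175,0.317,1.014],[0.46,-0.15,-0.026],-1]
    - [[-0.175,0.317,1.014],[0.46,-0.15,-0.026],-1]

```text
time: 19.77
eef_pos: [0.3778, 0.2721, 0.2061]
tcp_rot: [0.949, 0.265, 0.166, -0.046]
contact_force: [0.3, 0.1, -1.6]
opening: 0.116
```

Run:
```python
from h import *
import pickle
s=get_state();print(s['time'],s['eef_pos'],s['contact_force'],s['opening'],s['qpos'])
print(rel(*target(.05)),rel(*target(.02)))
c=cam('wrist');crop(c,'wJ',160,40,480,400,1.6,1.6)
c=cam('top');crop(c,'tJ',120,160,300,300,4,1.8)
```

```text
19.775 [0.37783886 0.27208945 0.20612454] [ 0.28903713  0.09064122 -1.55892416] 0.11633907381478921 [ 0.37442387 -0.38132436  2.29305104  0.0731276   0.88959195  1.36436115]
([0.0001, 0.003, 0.0018], [0.0007, 0.0004, -0.0011]) ([0.0001, 0.003, 0.0018], [0.0307, 0.0005, -0.0012])
```

View pics/tJ.png

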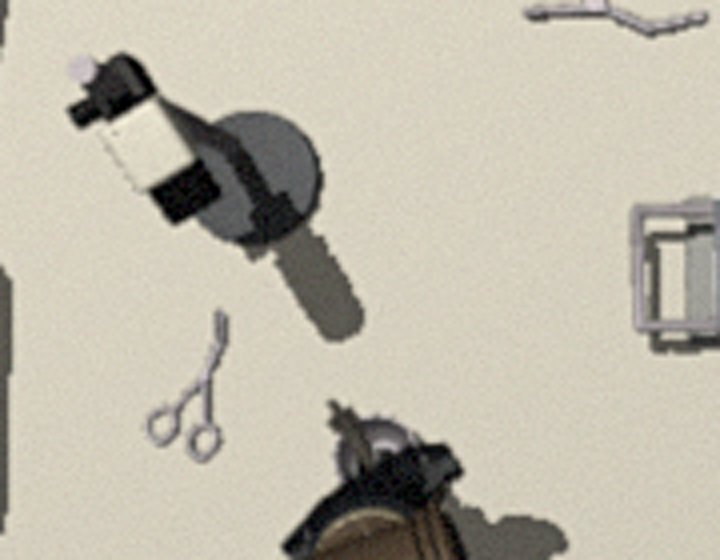

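View pics/wJ.png

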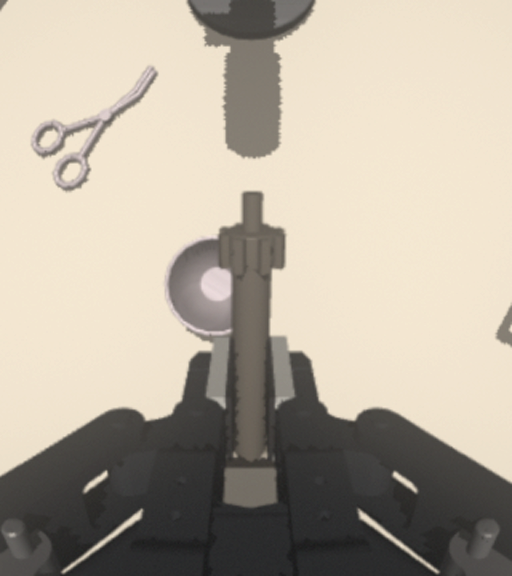

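Request:
arm_command:
  steps:
    - [[0,0.003,0.002],[0.012,0.0004,-0.001],-1]
    - [[0,0.003,0.002],[0.025,0.0004,-0.001],-1]
    - [[0,0.003,0.002],[0.038,0.0004,-0.001],-1]
    - [[0,0.003,0.002],[0.047,0.0004,-0.001],-1]
    - [[0,0.003,0.002],[0.0507,0.0004,-0.001],-1]
    - [[0,0.003,0.002],[0.0507,0.0004,-0.001],-1]
    - [[0,0.003,0.002],[0.0507,0.0004,-0.001],-1]
    - [[0,0.003,0.002],[0.0507,0.0004,-0.001],-1]

```text
time: 20.88
eef_pos: [0.4195, 0.2953, 0.2253]
tcp_rot: [0.949, 0.262, 0.168, -0.046]
contact_force: [-0.2, 1.1, -1.6]
opening: 0.113
```

Run:
```python
from h import *
import pickle
s=get_state();print(s['time'],s['eef_pos'],s['contact_force'],s['opening'],s['dq'])
print(rel(*target()))
Rm=R.from_quat(s['tcp_rot']).as_matrix();tip=Rm@TIP+s['eef_pos'];print('tip',tip,'focus',FOCUS)
t=cam('top');pickle.dump(t,open('tK.pkl','wb'))
A=Rt(SH,20)[:,0];pts=[FOCUS,FOCUS+A*.11,FOCUS-A*.056]
crop(t,'tK',130,165,240,270,6,1.8,proj(t,pts))
c=cam('scene');pickle.dump(c,open('sK.pkl','wb'));crop(c,'sK',360,180,480,290,6,1.6,proj(c,pts))
```

```text
20.875 [0.41951184 0.29529795 0.22527433] [-0.23641452  1.12436387 -1.6175767 ] 0.11348627474668747 [ 0.00155505  0.00048675 -0.00070867  0.00204113 -0.00353269  0.00081094]
([0.0012, -0.0018, -0.003], [-0.0006, -0.0012, 0.0006])
tip [0.46441033 0.32195508 0.24757799] focus [0.4634 0.323  0.2467]
```

View pics/tK.png

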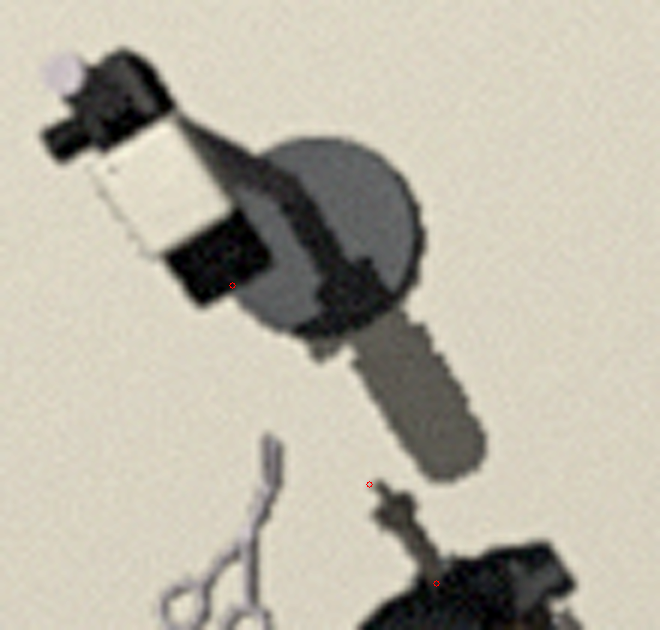

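View pics/sK.png

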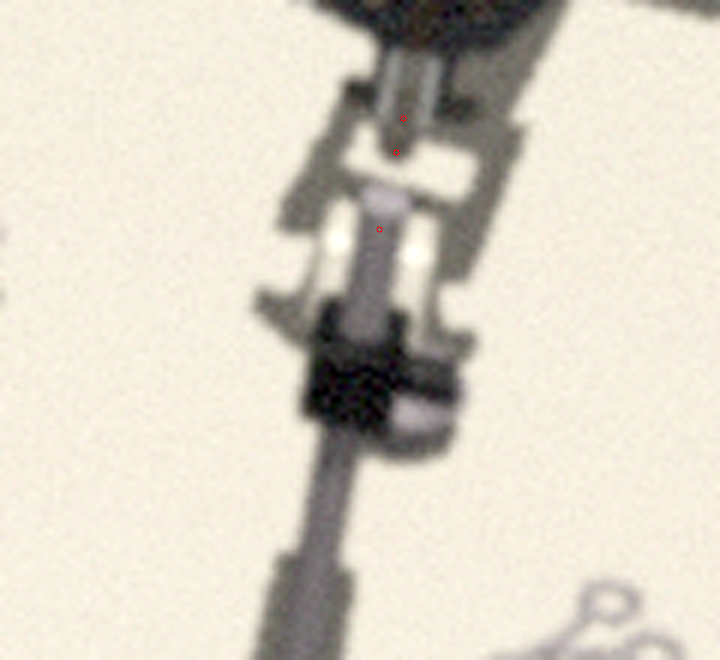

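Request:
arm_command:
  steps:
    - [[0.001,-0.002,-0.003],[-0.0006,-0.0012,0.0006],-1]
    - [[0.001,-0.002,-0.003],[-0.0006,-0.0012,0.0006],-1]
    - [[0.001,-0.002,-0.003],[-0.0006,-0.0012,0.0006],-1]
    - [[0.001,-0.002,-0.003],[-0.0006,-0.0012,0.0006],-1]
    - [[0.001,-0.002,-0.003],[-0.0006,-0.0012,0.0006],-1]
    - [[0.001,-0.002,-0.003],[-0.0006,-0.0012,0.0006],-1]

```text
time: 21.72
eef_pos: [0.4187, 0.2962, 0.2246]
tcp_rot: [0.949, 0.264, 0.167, -0.046]
contact_force: [-1.0, -0.4, -1.8]
opening: 0.112
```

Run:
```python
from h import *
import pickle
for i in range(3):
    s=get_state();print(s['time'],s['eef_pos'].round(4) if hasattr(s['eef_pos'],'round') else s['eef_pos'],s['opening'],rel(*target(),s))
    Rm=R.from_quat(s['tcp_rot']).as_matrix();tip=Rm@TIP+s['eef_pos'];print('tip err mm',(tip-FOCUS)*1e3,'y tilt deg',np.degrees(Rm[2,1]))
    c=cam('wrist')
crop(c,'wL',160,40,480,400,1.6,1.6)
t=cam('top');crop(t,'tL',130,165,405,270,2.9,1.8)
```

```text
21.725 [0.4187 0.2962 0.2246] 0.11176611554176273 ([0.0002, 0.0, -0.0001], [-0.0002, -0.0001, 0.0001])
tip err mm [ 0.18164745 -0.02066128  0.14875151] y tilt deg 0.009981752260163752
21.775 [0.4187 0.2962 0.2247] 0.1161567298720888 ([0.0002, -0.0, -0.0001], [-0.0002, -0.0001, 0.0001])
tip err mm [ 0.18981142 -0.02829063  0.17041501] y tilt deg 0.010843336230194634
21.825 [0.4188 0.2962 0.2247] 0.11000837659921622 ([0.0002, -0.0001, -0.0001], [-0.0002, -0.0001, 0.0001])
tip err mm [ 0.20113112 -0.02421602  0.19171447] y tilt deg 0.012120817260567122
```

View pics/wL.png

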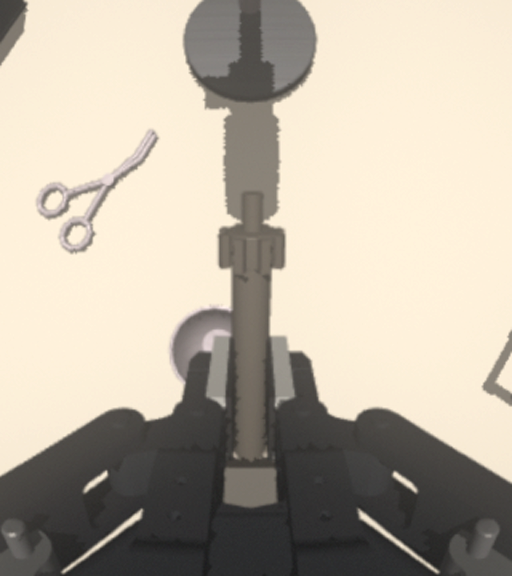

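View pics/tL.png

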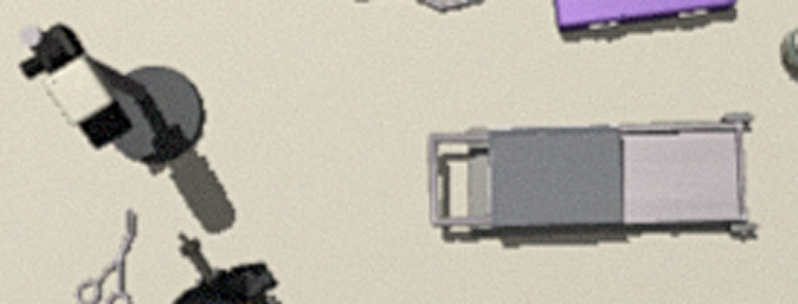

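Run:
```python
from h import *
import pickle
c=pickle.load(open('sK.pkl','rb'))
print((proj(c,[[.528-.026,-.229,.1885],[.528+.026,-.229,.1885]])-[240,120]+.5)*4.5)
A=Rt(SH,20);p=FOCUS-A[:,0]*.096
print((proj(c,[p+A[:,1]*.026,p-A[:,1]*.026])-[360,180]+.5)*6)
crop(c,'sM',385,165,470,225,9,2.2)
```

```text
[[235.02239876 136.17753251]
 [182.18705147 158.92539472]]
[[355.2208453   86.38349993]
 [463.31217389 105.9520967 ]]
```

View pics/sM.png

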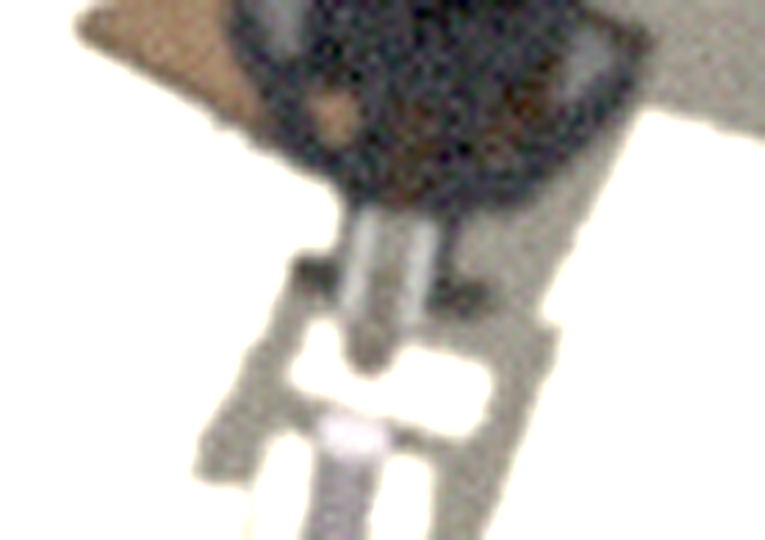

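```bash
python3 -c "
from plant import *
print(sign_off());s=get_state();print(s['time'],s['eef_pos'],s['opening'])"
```

```text
the job is handed in; nothing more can be done
None
the job is handed in; nothing more can be done
```

I tipped the tray to about 35.5° and held it there until the key had slid out to the low wall. I then lowered it slowly back to level and let go. I took the key out by its shank and handed the job in at about 21.8 s, with the key held at the focus point.

**Last checks**
- **Position:** by the arm's own measurement, the key tip was about 0.3 mm from my estimate of the focus point. The shank was within 0.02° of the lens axis I had estimated, and the crossbar within 0.02° of level.
- **Crossbar in the scene camera:** both crossbar balls appeared within about 0.6 px of where they should be for a level crossbar. The line between them was about 1.5° off, which is within pixel noise.
- **Tray and other items:** the top camera showed the tray level and empty. I saw nothing else moved in the pictures, but the driver was out of the last frame.

**Where the checks disagreed or are uncertain**
- **Lens axis direction:** the different views gave 30.5° to 32.3°; I used 31.1°.
- **Top camera offset:** before a final correction of about 1 mm, it placed the tip about 4 mm to one side of the focus point. About 2–3 mm of that is an offset it also shows for the lens itself. I did not measure the tip in the top camera again after correcting.
- **Real accuracy:** given these, I put the true focus error at a few millimetres and about 1°.
- **Tray lowering:** as the tray reached level, the gripper pushed down on the bar with a wrist force of about 30 N, which eased before I let go.

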